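Code a batch of cartons on the hand-cranked coder

TASK

Get the batch of yellow cartons coded: turn the code dial until its white mark points at the red index, lay every carton flat in a nest of its own on the carriage, then crank the handwheel until the carriage's red arrow stands at the green line and leave it standing there for two full seconds while the code is printed. Then crank the carriage all the way home, put every carton lying flat in the blue tray, and let go of everything; the dial stays on its index, and the jar, the bottle and the tape roll stay where they are.

Things in the scene. Friction and masses are not known exactly. Their poses are not given: they have to be found in the camera images.
- dial_axis (a point): On the code dial's upright axis, 62 mm above the table. The dial sits on a fixed blue box (110 x 110 x 30 mm): a black disc of radius 40 mm whose upper face is 42 mm above the table, carrying a straight black grip bar 60 mm long, 14 mm wide that stands from 42 to 74 mm above the table, centred on the axis. It turns lightly (0.04 N m) and stays where it is left.
- dial_mark (a point): The dial's reference mark: outer end, on the disc's rim (radius 40 mm, 42 mm above the table), of the white line that runs along one half of the grip bar and out to the rim. It turns with the dial; the grip bar lies along the line from the dial axis to this point.
- index_tip (a point): Inner point of the small red index block beside the dial, 40 mm from the dial axis: where the white mark must point (same horizontal position as dial_mark when set). The block is fixed, 42 mm high over the table, not in the way of the fingers, and stands at a different angle in each run.
- dial (a joint): Angle of the dial, rad, growing anticlockwise seen from above, with stops at -2.6 and 1.6. The index is always within this range, and the way from the mark's start to it is anticlockwise, 0.8 to 3 rad.
- crank_peg (a point): On the handwheel's crank handle, an upright black peg, 16 mm in diameter, 50 mm from the wheel axis, from 68 to 107 mm above the table (this point is 89 mm up). It is a sleeve that spins freely on its pin, so it can be held firmly and led round a full circle at unchanged gripper yaw. Solid steel handwheel of radius 60 mm, upper face 67 mm above the table, fixed upright axis.
- wheel_axis (a point): The handwheel's upright axis, at the height of crank_peg (89 mm above the table).
- wheel (a joint): Angle of the handwheel, rad, growing anticlockwise seen from above: 0 at the stop with the carriage home (loading position), other stop at 8.0. The wheel drives the carriage 25 mm per rad along the nests' +y; about 2 N at the peg turns it; it stays where it is left.
- arrow (a point): Point of the red arrow on the far (+x) edge of the aluminium carriage; travels with the carriage. Carriage: 112 mm (x) by 180 mm (y), floor of the nests 40 mm above the table.
- code_line (a point): The green line (thin upright tab) on the coder's far rail; its place along the rail differs from run to run, 150 to 180 mm from the arrow's home. Its y axis points along the carriage's travel; the arrow stands at the line when it has the same place along that axis (it stays a little to the -x side).
- nest0 (a point): Nest 0 of three on the carriage (numbered along +y, 62 mm apart): the place of a carton's centre when it lies in the nest, 56 mm above the table. An open-topped pocket, 96 mm along x by 40 mm along y, floor 40 mm above the table, with white ribs 8 mm high around it (22 mm wide between nests). Axes: those of the coder, y along the travel.
- nest1 (a point): The same for nest 1, the middle one.
- nest2 (a point): The same for nest 2. With the carriage home, the near face of the blue coding head (a bar 50 mm wide that crosses the carriage's way 120 to 170 mm above the table) is 83 mm along +y from this point.
- carton0_mid (a point): Centre of carton 0: yellow closed carton with a red band, 85 mm along its own x, square 32 x 32 mm in section, 60 g, firm; it may lie on any long side and either way round. Two or three of the three cartons are present; they start flat on the table (centre 16 mm up).
- carton1_mid (a point): The same for carton 1.
- carton2_mid (a point): The same for carton 2.
- slot0 (a point): Place 0 in the fixed blue finished tray: where the centre of a carton lies when it rests on the tray's floor with its length along the tray's x, 20 mm above the table. Slots are 62 mm apart along the tray's y. Tray: 135 mm (x) by 220 mm (y) outside, walls 4 mm thick and 22 mm high, floor 4 mm thick; any place in it serves, lying flat.
- slot1 (a point): The same for place 1, the tray's middle.
- slot2 (a point): The same for place 2.
- glue_jar_mid (a point): Bystander: clear jar with white lid, 80 mm in diameter, 100 mm high; point at half height.
- spray_mid (a point): Bystander: white bottle with blue cap, 60 mm in diameter, 150 mm high; point at half height.
- tape_roll: Bystander: amber roll of tape lying flat, 90 mm in diameter, 24 mm high; origin at the centre of its underside.
Mind the look-alikes: they are no part of the job. Leave any grey or pink look-alike of the part that bears carton2_mid alone.

How it is judged:
On the way, in this order (a step that is already met when the one before it is completed fails the run):
1. the dial's mark is at the index (5 mm at the rim) and every carton lies in a nest, let go, with the carriage home (horizontal distance between dial_mark and index_tip below 0.005 m and value of joint wheel below 0.3 rad and ((horizontal distance between carton0_mid and nest0 below 0.009 m and z of carton0_mid in the frame of nest0 between -0.004 and 0.003 m and angle between the x axis of carton0_mid and the x axis of nest0, either way round below 0.2 rad) or (horizontal distance between carton0_mid and nest1 below 0.009 m and z of carton0_mid in the frame of nest1 between -0.004 and 0.003 m and angle between the x axis of carton0_mid and the x axis of nest1, either way round below 0.2 rad) or (horizontal distance between carton0_mid and nest2 below 0.009 m and z of carton0_mid in the frame of nest2 between -0.004 and 0.003 m and angle between the x axis of carton0_mid and the x axis of nest2, either way round below 0.2 rad)) and ((horizontal distance between carton1_mid and nest0 below 0.009 m and z of carton1_mid in the frame of nest0 between -0.004 and 0.003 m and angle between the x axis of carton1_mid and the x axis of nest0, either way round below 0.2 rad) or (horizontal distance between carton1_mid and nest1 below 0.009 m and z of carton1_mid in the frame of nest1 between -0.004 and 0.003 m and angle between the x axis of carton1_mid and the x axis of nest1, either way round below 0.2 rad) or (horizontal distance between carton1_mid and nest2 below 0.009 m and z of carton1_mid in the frame of nest2 between -0.004 and 0.003 m and angle between the x axis of carton1_mid and the x axis of nest2, either way round below 0.2 rad)) and ((horizontal distance between carton2_mid and nest0 below 0.009 m and z of carton2_mid in the frame of nest0 between -0.004 and 0.003 m and angle between the x axis of carton2_mid and the x axis of nest0, either way round below 0.2 rad) or (horizontal distance between carton2_mid and nest1 below 0.009 m and z of carton2_mid in the frame of nest1 between -0.004 and 0.003 m and angle between the x axis of carton2_mid and the x axis of nest1, either way round below 0.2 rad) or (horizontal distance between carton2_mid and nest2 below 0.009 m and z of carton2_mid in the frame of nest2 between -0.004 and 0.003 m and angle between the x axis of carton2_mid and the x axis of nest2, either way round below 0.2 rad)) and contact force between each of carton0, carton1, carton2 and the fingers below 0.3 N), for 0.2 s.
2. the arrow stands at the green line (3.5 mm) for 1.5 s, every carton in its nest and the dial on its index (horizontal distance between dial_mark and index_tip below 0.005 m and y of arrow in the frame of code_line between -0.0035 and 0.0035 m and ((horizontal distance between carton0_mid and nest0 below 0.009 m and z of carton0_mid in the frame of nest0 between -0.004 and 0.003 m and angle between the x axis of carton0_mid and the x axis of nest0, either way round below 0.2 rad) or (horizontal distance between carton0_mid and nest1 below 0.009 m and z of carton0_mid in the frame of nest1 between -0.004 and 0.003 m and angle between the x axis of carton0_mid and the x axis of nest1, either way round below 0.2 rad) or (horizontal distance between carton0_mid and nest2 below 0.009 m and z of carton0_mid in the frame of nest2 between -0.004 and 0.003 m and angle between the x axis of carton0_mid and the x axis of nest2, either way round below 0.2 rad)) and ((horizontal distance between carton1_mid and nest0 below 0.009 m and z of carton1_mid in the frame of nest0 between -0.004 and 0.003 m and angle between the x axis of carton1_mid and the x axis of nest0, either way round below 0.2 rad) or (horizontal distance between carton1_mid and nest1 below 0.009 m and z of carton1_mid in the frame of nest1 between -0.004 and 0.003 m and angle between the x axis of carton1_mid and the x axis of nest1, either way round below 0.2 rad) or (horizontal distance between carton1_mid and nest2 below 0.009 m and z of carton1_mid in the frame of nest2 between -0.004 and 0.003 m and angle between the x axis of carton1_mid and the x axis of nest2, either way round below 0.2 rad)) and ((horizontal distance between carton2_mid and nest0 below 0.009 m and z of carton2_mid in the frame of nest0 between -0.004 and 0.003 m and angle between the x axis of carton2_mid and the x axis of nest0, either way round below 0.2 rad) or (horizontal distance between carton2_mid and nest1 below 0.009 m and z of carton2_mid in the frame of nest1 between -0.004 and 0.003 m and angle between the x axis of carton2_mid and the x axis of nest1, either way round below 0.2 rad) or (horizontal distance between carton2_mid and nest2 below 0.009 m and z of carton2_mid in the frame of nest2 between -0.004 and 0.003 m and angle between the x axis of carton2_mid and the x axis of nest2, either way round below 0.2 rad))), for 1.5 s.
At the end, for the whole second after the job is handed in: Every carton lies flat on the floor of the blue tray (centre within the tray's walls, within 4 mm of its resting height, at rest), the carriage is home (wheel within 0.2 rad of its stop) and the dial's mark is within 5 mm of the index point at the rim (horizontal distance between dial_mark and index_tip below 0.005 m and value of joint wheel below 0.2 rad and x of carton0_mid in the frame of slot1 between -0.06 and 0.06 m and y of carton0_mid in the frame of slot1 between -0.1 and 0.1 m and z of carton0_mid in the frame of slot1 between -0.004 and 0.004 m and angle between each of carton0_mid, carton1_mid, carton2_mid's own x axis and vertical above 1.45 rad and linear speed of each of carton0, carton1, carton2 below 0.02 m/s and x of carton1_mid in the frame of slot1 between -0.06 and 0.06 m and y of carton1_mid in the frame of slot1 between -0.1 and 0.1 m and z of carton1_mid in the frame of slot1 between -0.004 and 0.004 m and x of carton2_mid in the frame of slot1 between -0.06 and 0.06 m and y of carton2_mid in the frame of slot1 between -0.1 and 0.1 m and z of carton2_mid in the frame of slot1 between -0.004 and 0.004 m); the robot touches nothing.
It fails at once if the jar, the bottle or the tape roll is shifted more than 40 mm or knocked over (distance of any of glue_jar_mid, spray_mid, tape_roll from where it was at the start of the episode above 0.04 m or angle between any of glue_jar_mid, spray_mid, tape_roll's own z axis and vertical above 0.5 rad).
Of carton0, carton1, carton2 only 2 to 3 are there at a start; the rules pass over those that are not, and their reading is None.
At some moment in a run one of carton0, carton1, carton2 may be knocked a few centimetres aside while the robot is not near it.
Once in a run the grip may slacken for a moment while it holds something.
It also fails if it takes over 210 s, if anything falls off the work surface, if the arm or the gripper's body presses on something with over 40 N, if the wrist force passes 120 N, or if a joint passes its speed limit or range.

ROBOT

A 6-joint arm with a two-finger parallel gripper is mounted at the origin on the work surface. World frame = base frame: x ahead of the robot, y to its left, z up, the work surface at z = 0. Lengths are in m, angles in rad, forces in N, time in s.
With the tool pointing down it reaches from about 0.225 to 0.725 m from the base axis. Payload 3.1 kg.
Tool frame: the origin (TCP) lies at the very end of the fingers, on their centre line; the grasp point (between the pads) lies ctrl.grasp_offset behind it (ctrl.grasp_offset is the distance from the TCP to the grasp point, in m); z points along the fingers, y is the line along which they close (so a half turn about z gives the same grasp; the last joint's range is limited). The gripper opens to 85 mm and grips with 20 to 120 N. Pads are 22 mm wide; open, the fingers measure 114 mm over their backs; the gripper's body (76 mm by 85 mm) begins 54 mm behind the grasp point. The pads swing forward as they close: fully open they stand 13 mm farther back than shut.
Start: joints at [1.185, 0.048, 0.099, 1.622, 0, 1.443], TCP at [0.134, 0.508, 0.231] pointing down, gripper open.
Joint ranges: [-2.91, 2.91], [-0.99, 1.94], [-1.21, 1.42], [-2.12, 2.29], [-1.49, 1.47], [-3.14, 3.14]. Speed limits (rad/s): [2.79, 2.79, 3.14, 3.14, 3.14, 3.14].

INTERFACE

Orientations are given as a unit quaternion [w, x, y, z].
In Python, from bench import ctrl gives the robot as it stands. The module is installed in compiled form; this text tells all that it offers.
- The arm moves only by the tool move_arm, never from a script. Its argument "increments" is text: rows parted by semicolons, each of 5 numbers parted by spaces: the shift along the world's x, y, z in mm, then the turn about the world's z in degrees, then the finger opening in mm, from 0 to 85.4. A call has 1 to 12 rows; each row is the pose to reach, as a shift and turn from the pose commanded when the call began; what a row does not reach only later rows make up. A row lasts 1/8 s, in which the tool goes at most 62.5 mm and 10.7 degrees, less where a joint would pass 70% of its speed; a pose out of reach is approached as far as the arm can. A call with a gripper value outside its range is refused whole. The fingers move at their own pace and stop on an object; "grip_force" is the grip in N (left out, the last holds). Time passes only in rows, so rows that repeat a pose let the fingers close. It gives the time, the measured TCP pose, the force, the opening and the grip force at its end, in the units of the state.
- ctrl.get_state(): the state, without advancing time (a new reading comes with each control period).
- ctrl.read_camera(name): name is "side" or "top" or "wrist"; returns a dict with "img" (480x640x3 uint8, red, green, blue), "depth" (480x640 float32, m along the optical axis (not along the pixel's ray), 0 where there is no reading), "intrinsics" (3x3 intrinsics, pixels), "distortion" ([k1, k2, p1, p2, k3] as OpenCV has them; the pictures are not rectified), "xyz" and "attitude" of the camera in the world. Camera axes: x right, y up, looking along -z (the intrinsics and any distortion apply to the point x, -y, -z); pixel columns grow to the right and rows downward; lengths in m; the calibration is good to about 2 mm. A picture is of the moment at which its call begins.
- ctrl.sign_off(): hands the job in; it is judged then, once.
The state is a dict: "time": time; "qpos": joint angles; "joint_vel": joint speeds; "joint_torque": joint torques, N m; "tcp_pos": TCP position; "tool_rot": TCP orientation; "contact_force": force on the tool from outside, world axes, zero at the start; "torque": the same for the moment, N m; "opening": finger opening in m; "grasp_force": force on a finger pad.
Only numpy, scipy, OpenCV 4.12 (cv2) and the standard library are available. Lean on these libraries where they do the work, as an engineer would, in place of code of your own. Each camera call takes 0.05 s, during which the arm holds its last target. There are 200 camera calls.

## Working session

There is one attempt and no reset: what is moved stays moved. The work goes in short steps, Python scripts to look and compute and a tool call to move; the robot and the scene stay as the last step left them, time stands still between calls to the robot, and variables do not carry over. Pictures are saved under pics/ and viewed, at most 18 in all, crops included, and the job is handed in when it is done.

Besides the shell and the picture viewer there is one more tool, called after "Request:" in YAML: its name, and indented under it one key for each argument. move_arm: Moves the arm, as the interface text tells. Its arguments: {"type":"object","properties":{"increments":{"type":"string"},"grip_force":{"type":"number"}},"required":["increments"]}

```bash
mkdir -p pics; cat > h.py <<'E'
import numpy as np, cv2
from scipy.spatial.transform import Rotation as R
from bench import ctrl
def cam(n):
    c=ctrl.read_camera(n); a=np.array(c["attitude"],float)
    c["R"]=a if a.shape==(3,3) else R.from_quat(a[[1,2,3,0]]).as_matrix(); return c
def cloud(c):
    h,w=c["depth"].shape
    u,v=np.meshgrid(np.arange(w),np.arange(h))
    p=cv2.undistortPoints(np.stack([u,v],-1).reshape(-1,1,2).astype(np.float32),np.array(c["intrinsics"]),np.array(c["distortion"])).reshape(h,w,2)
    d=c["depth"]; X=np.stack([p[...,0]*d,-p[...,1]*d,-d],-1)
    P=X@c["R"].T+np.array(c["xyz"]); P[d==0]=np.nan; return P
def ray(c,u,v,z):
    p=cv2.undistortPoints(np.array([[[u,v]]],np.float32),np.array(c["intrinsics"]),np.array(c["distortion"]))[0,0]
    d=c["R"]@np.array([p[0],-p[1],-1]); o=np.array(c["xyz"]); return o+d*(z-o[2])/d[2]
def save(c,f): cv2.imwrite("pics/"+f,c["img"][...,::-1])
E
python3 - <<'E'
from h import *
print(ctrl.get_state(), ctrl.grasp_offset)
for n in("top","side"):
    c=cam(n); save(c,n+"0.png"); print(n,c["xyz"],c["R"].round(2).tolist(),c["distortion"]); np.savez(n+"0.npz",P=cloud(c),**{k:c[k] for k in c})
E
```

```text
{'time': 0.0, 'qpos': array([1.18516567e+00, 4.87474798e-02, 9.75569425e-02, 1.62199392e+00,
       3.59251498e-05, 1.44297540e+00]), 'joint_vel': array([ 1.14557468e-03,  9.14430761e-05, -1.58273774e-03, -1.52915048e-03,
       -8.72919016e-04,  3.69734889e-06]), 'joint_torque': array([-9.97866391e-05, -3.38780558e+01,  3.20015395e+01,  2.03093479e-02,
        2.53268723e-05,  6.19217701e-06]), 'tcp_pos': array([0.13363196, 0.50706584, 0.23009836]), 'tool_rot': array([-3.20565183e-04,  1.28548101e-01,  9.91702556e-01, -1.15037146e-03]), 'contact_force': array([-0.64498272, -0.37431641,  0.21799413]), 'torque': array([-0.04762015, -0.01945789, -0.01136238]), 'grasp_force': 0.0, 'opening': 0.08555181423227201} 0.0187
top [ 0.41766471 -0.06013043  1.47132285] [[-0.02, 0.99, -0.11], [-1.0, -0.02, 0.01], [0.01, 0.11, 0.99]] [-0.02131991  0.          0.          0.          0.        ]
side [0.42108979 0.86773563 0.99816329] [[-0.99, 0.12, -0.1], [-0.15, -0.68, 0.72], [0.02, 0.72, 0.69]] [0.0190965 0.        0.        0.        0.       ]
```

View pics/top0.png

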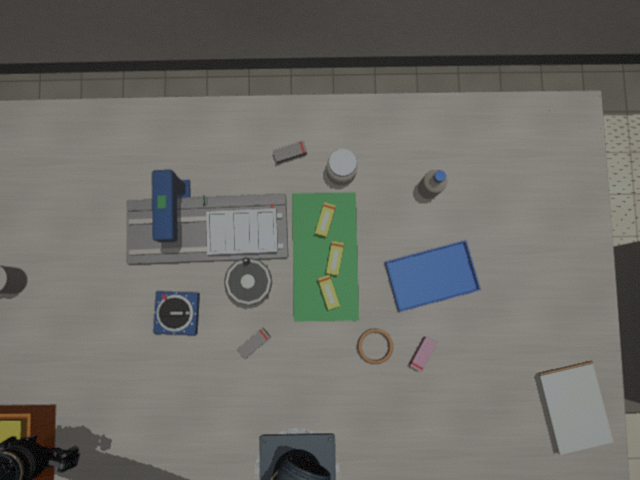

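View pics/side0.png

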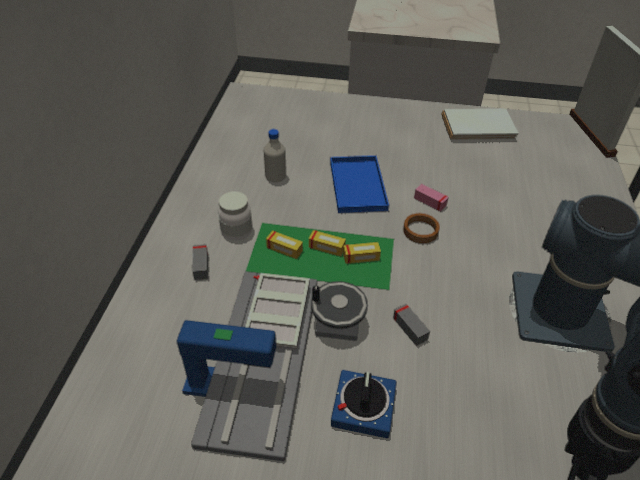

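The top picture shows three yellow cartons with red bands on the green mat, at (325,220), (335,260) and (329,293). There are look-alikes too: grey at (290,152) and (254,343), and pink at (424,353). The yellow three fit the description. The carriage is at (242,232), the handwheel at (248,282) with its peg near (246,262), the dial at (176,313), and the tray at (432,277). Next I'll measure these and confirm them in a crop.

```bash
python3 - <<'E'
from h import *
L={k:v for k,v in np.load("top0.npz").items()}; P=L["P"]; im=L["img"]
hsv=cv2.cvtColor(im,cv2.COLOR_RGB2HSV)
crop=im[150:350,120:370]; cv2.imwrite("pics/crop0.png",cv2.resize(crop,None,fx=3,fy=3,interpolation=cv2.INTER_CUBIC)[...,::-1])
def comps(m,name,mn=15):
    n,l,s,c=cv2.connectedComponentsWithStats(m.astype(np.uint8))
    for i in range(1,n):
        if s[i,4]>=mn:
            q=P[l==i]; q=q[~np.isnan(q[:,0])]; r=cv2.minAreaRect((q[:,:2]*1000).astype(np.float32))
            print(name,c[i].round(1),s[i,4],"med",np.median(q,0).round(4),"rect",np.round(r[0],1),np.round(r[1],1),round(r[2],1))
Z=P[...,2]
mat=(slice(193,322),slice(292,358))
m=np.zeros(Z.shape,bool); m[mat]=(Z[mat]>0.018); comps(m,"carton")
H,S,V=[hsv[...,i] for i in range(3)]
red=((H<8)|(H>172))&(S>120)&(V>60); comps(red,"red",3)
comps((H>100)&(H<125)&(S>120)&(V>60),"blue",100)
comps((H>45)&(H<80)&(S>90),"green",3)
wh=np.zeros(Z.shape,bool); wh[295:332,158:195]=(S[295:332,158:195]<60)&(V[295:332,158:195]>120); comps(wh,"white",3)
for (u,v) in [(246,262),(248,282),(254,282),(343,163),(434,180),(375,346),(241,232)]: print((u,v),P[v,u].round(3))
E
```

```text
carton [324.9 219.7] 409 med [ 0.6409 -0.0836  0.0316] rect [642.1 -83.8] [31.9 85.3] 72.4
carton [331.6 275.3] 828 med [ 0.4948 -0.0979  0.0323] rect [497.4 -93. ] [ 58.5 174.7] 84.9
red [302.1 147.8] 17 med [ 0.8327 -0.0269  0.0316] rect [834.4 -26.9] [29.1  3.2] 16.3
red [271.6 206.2] 5 med [0.6766 0.0541 0.0423] rect [676.8  53.9] [3.5 3.5] 80.9
red [164.1 296.8] 13 med [0.4484 0.3307 0.0399] rect [448.6 329.2] [14.8  5.1] 46.1
red [262.9 334. ] 15 med [0.35   0.0799 0.0333] rect [350.   79.8] [25.4  3. ] 38.6
red [416.3 365.5] 15 med [ 0.2637 -0.3062  0.0319] rect [ 263.9 -307.3] [28.8  3. ] 58.0
blue [162.3 206.9] 965 med [0.6479 0.3008 0.17  ] rect [662.5 301.8] [165.4  45.7] 3.0
blue [431.4 275.9] 4139 med [ 0.4913 -0.3602  0.0046] rect [ 491.7 -359.1] [130.7 218.5] 13.9
blue [191.5 298.7] 104 med [0.4471 0.2591 0.031 ] rect [445.2 262.4] [63.2 34.7] 40.6
blue [189.2 328.3] 103 med [0.3638 0.2656 0.0293] rect [377.3 277.6] [48.8 43.1] 89.6
green [323.7 256.9] 6491 med [ 0.5475 -0.0684  0.001 ] rect [549.9 -81.7] [335.4 166.6] 0.0
green [161.5 201.5] 96 med [0.6697 0.3029 0.17
[... 489 characters left out ...]
 0.4771 0.4219] rect [115.2 477.7] [1.7 3.1] 82.5
white [179.6 313.9] 188 med [0.3972 0.2883 0.0337] rect [406.3 299.5] [77.2 91.8] 65.8
white [160.3 303.4] 20 med [0.4333 0.342  0.0349] rect [431.3 341.4] [ 6.4 28.5] 51.5
white [176.  312.5] 22 med [0.4087 0.2905 0.0763] rect [408.7 289.9] [26.5  2.6] 89.1
white [187.5 312.5] 4 med [0.408  0.2703 0.0408] rect [408.  269.4] [3.7 2.5] 89.9
white [191.5 323.5] 4 med [0.3799 0.261  0.0313] rect [379.3 261.2] [2.2 3.4] 53.8
(246, 262) [0.528 0.112 0.111]
(248, 282) [0.481 0.112 0.073]
(254, 282) [0.481 0.097 0.077]
(343, 163) [ 0.774 -0.131  0.097]
(434, 180) [ 0.72  -0.351  0.127]
(375, 346) [ 0.312 -0.208 -0.003]
(241, 232) [0.613 0.134 0.033]
```

View pics/crop0.png

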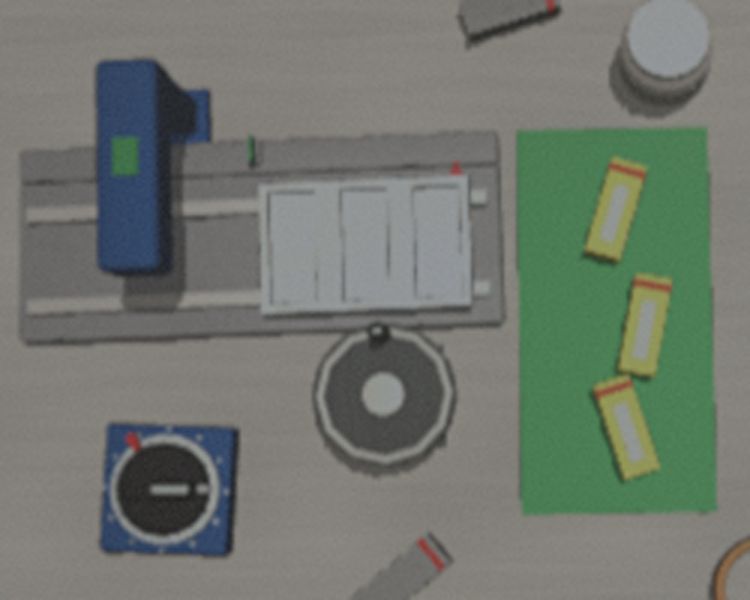

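The crop confirms the three yellow cartons, the dial mark pointing right (about -y) and the red index at the upper left. I'll refine the measurements.

```bash
cat > m.py <<'E'
from h import *
def rectof(c,m,z,erode=0):
    n,l,s,_=cv2.connectedComponentsWithStats(m.astype(np.uint8)); i=1+np.argmax(s[1:,4])
    v,u=np.where(l==i)
    q=np.array([ray(c,a,b,z)[:2]*1000 for a,b in zip(u,v)],np.float32); r=cv2.minAreaRect(q)
    return q.mean(0).round(1),np.round(r[0],1),np.round(r[1],1),round(r[2],1),len(u)
def box(m,u0,u1,v0,v1):
    o=np.zeros_like(m); o[v0:v1,u0:u1]=m[v0:v1,u0:u1]; return o
E
python3 - <<'E'
from m import *
L={k:v for k,v in np.load("top0.npz").items()}; P=L["P"]; im=L["img"]; Z=P[...,2]
H,S,V=[cv2.cvtColor(im,cv2.COLOR_RGB2HSV)[...,i] for i in range(3)]
m=box(Z>0.018,292,358,193,322)
m1=box(m,292,358,240,277); m2=box(m,292,358,277,315); 
m1=box((Z>.018)&~((H>40)&(H<80)&(S>60)),292,358,238,277)
# split carton 1/2 by red band of carton2 row: use yellow+red hue
mm=box((~((H>38)&(H<85)&(S>70)))&(Z>.012),292,358,193,322)
for a,b in((193,240),(240,276),(276,315)): print("carton",rectof(L,box(mm,292,358,a,b),.032))
cv=box((V>105)&(S<40),200,285,200,262); print("carriage",rectof(L,cv,.048))
hi=box((Z>.040)&(Z<.06),200,285,200,264); print("carr depth",rectof(L,hi,.048))
base=box((Z>.008),120,292,190,270); print("base",rectof(L,base,.03))
dk=box((V<50),150,200,290,336); print("disc",rectof(L,dk,.055))
bx=box((Z>.02),145,205,285,342); print("dialbox",rectof(L,bx,.03))
wz=box((Z>.055)&(Z<.09),220,278,256,312); print("wheel",rectof(L,wz,.067))
pg=box((Z>.09),220,278,250,312); print("peg",rectof(L,pg,.107))
tr=box((H>100)&(H<125)&(S>120),380,485,235,315); print("tray",rectof(L,tr,.01))
for n,u,v,z in(("disc c",174.3,313.3,.042),("mark",188.5,313.2,.042),("idx",165.5,299.5,.042),("arrow",272,206,.045),("line",204,200.5,.05),("jar",343,163,.1),("tape",375,346,.02),("spray",434,180,.14)): print(n,ray(L,u,v,z).round(4))
for (u,v) in [(204,198),(204,201),(204,204)]: print(P[v,u].round(3))
E
```

```text
carton (array([641. , -83.2], dtype=float32), array([641.1, -83.3]), array([31.7, 86.7]), 72.3, 403)
carton (array([ 540.1, -106.5], dtype=float32), array([ 538.7, -106.3]), array([31.9, 88.6]), 78.3, 408)
carton (array([453.2, -88.9], dtype=float32), array([453.6, -88.9]), array([83.2, 31.7]), 17.3, 411)
carriage (array([611.5, 130.2], dtype=float32), array([609.4, 129.3]), array([132.1, 218.7]), 1.3, 4078)
carr depth (array([611.4, 130.9], dtype=float32), array([616. , 131.6]), array([122. , 180.6]), 1.6, 2228)
base (array([622.3, 224.5], dtype=float32), array([622.3, 225.7]), array([427.8, 202.3]), 86.5, 11008)
disc (array([407.7, 302.7], dtype=float32), array([407.6, 300.6]), array([70.2, 70.5]), 0.3, 499)
dialbox (array([408.8, 304.2], dtype=float32), array([409.4, 303.3]), array([112.1, 109.7]), 86.8, 1858)
wheel (array([481.3, 113.5], dtype=float32), array([482.8, 114. ]), array([117.8, 117.7]), 89.4, 1773)
peg (array([531.7, 113.9], dtype=float32), array([531.5, 113. ]), array([15.7, 13.7]), 44.3, 36)
tray (array([ 491.1, -359.5], dtype=float32), array([ 492. , -360.8]), array([131.6, 219.3]), 13.9, 4139)
disc c [0.4066 0.3032 0.042 ]
mark [0.4062 0.2671 0.042 ]
idx [0.4418 0.3258 0.042 ]
arrow [0.6772 0.0525 0.045 ]
line [0.6938 0.2271 0.05  ]
jar [ 0.7732 -0.1305  0.1   ]
tape [ 0.3137 -0.2055  0.02  ]
spray [ 0.7169 -0.3484  0.14  ]
[0.704 0.23  0.033]
[0.697 0.232 0.028]
[0.69  0.232 0.024]
```

Request:
move_arm:
  increments: "60 -40 0 -10 85; 110 -90 0 -20 70; 160 -130 -5 -30 60; 200 -170 -10 -40 50; 240 -200 -15 -50 40; 260 -218 -20 -60 40; 275 -218 -20 -70 40; 275 -218 -20 -75 40; 275 -218 -20 -75 40"
  grip_force: 30

```text
time: 1.23
tcp_pos: [0.4087, 0.2893, 0.2106]
tool_rot: [-0.0, 0.706, 0.709, -0.001]
contact_force: [0.2, -0.3, 0.1]
opening: 0.0404
grasp_force: 0.0
```

Request:
move_arm:
  increments: "0 14 -40 0 40; 0 14 -60 0 40; 0 14 -60 0 40"

```text
time: 1.6
tcp_pos: [0.4069, 0.303, 0.1489]
tool_rot: [-0.001, 0.705, 0.709, -0.002]
contact_force: [-0.1, -0.0, 0.4]
opening: 0.04
grasp_force: 0.0
```

```bash
python3 - <<'E'
from m import *
c=cam("wrist"); save(c,"w1.png"); print(c["xyz"],c["R"].round(3).tolist(),c["intrinsics"],c["distortion"]); np.savez("w1.npz",P=cloud(c),**{k:c[k] for k in c})
E
```

```text
[0.40763184 0.37007259 0.29108427] [[1.0, -0.006, 0.003], [0.005, 0.964, 0.265], [-0.004, -0.265, 0.964]] [[334.27662262   0.         322.27519718]
 [  0.         334.27662262 235.13967744]
 [  0.           0.           1.        ]] [-0.00851324  0.          0.          0.          0.        ]
```

View pics/w1.png

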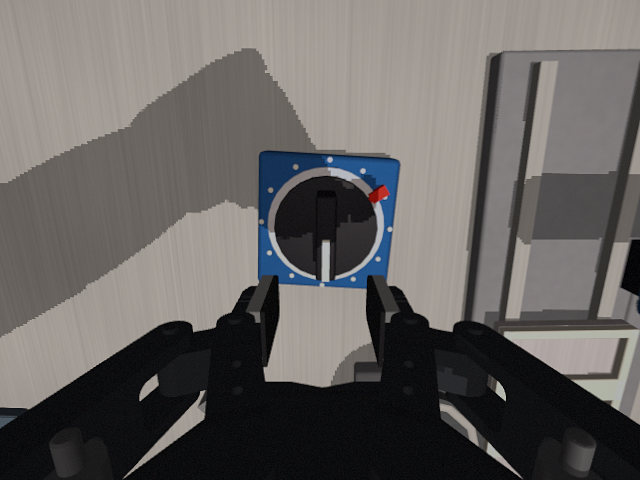

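The wrist view shows the disc centre near (326,224), the mark end at (325,277) and the index's inner tip near (372,201).

```bash
python3 - <<'E'
from m import *
L={k:v for k,v in np.load("w1.npz").items()}; im=L["img"]
H,S,V=[cv2.cvtColor(im,cv2.COLOR_RGB2HSV)[...,i] for i in range(3)]
dz=.042
# ring: white pixels -> contour hull ellipse
m=box((S<60)&(V>110),255,400,150,285); n,l,s,_=cv2.connectedComponentsWithStats(m.astype(np.uint8))
for i in np.argsort(-s[1:,4])[:3]+1:
    v,u=np.where(l==i); q=np.array([ray(L,a,b,dz)[:2]*1000 for a,b in zip(u,v)],np.float32)
    print(s[i],cv2.minEnclosingCircle(q),q.mean(0))
r=box(((H<8)|(H>172))&(S>120)&(V>60),340,400,170,215); v,u=np.where(r)
q=np.array([ray(L,a,b,dz)[:2]*1000 for a,b in zip(u,v)]); print("red",q.mean(0),q.min(0),q.max(0),cv2.boxPoints(cv2.minAreaRect(q.astype(np.float32))).round(1).tolist())
for p in((325,240),(325,277),(326,192)): print(p,ray(L,*p,.074 if p[1]!=277 else .042).round(4))
E
```

```text
[ 268  167  104  112 1406] ((409.0016784667969, 309.0841979980469), 44.643836975097656) [394.86664 326.1127 ]
[386 170  14 115 853] ((463.7054138183594, 306.2366638183594), 45.288516998291016) [463.28198 294.0912 ]
[335 201  49  79 548] ((432.9337463378906, 296.8567199707031), 35.30278015136719) [443.75977 296.77335]
red [448.33845087 333.73256379] [440.96911783 326.95371934] [455.81610439 340.48747586] [[439.29998779296875, 333.0], [444.1000061035156, 325.79998779296875], [456.70001220703125, 334.1000061035156], [451.8999938964844, 341.29998779296875]]
(325, 240) [0.4088 0.307  0.074 ]
(325, 277) [0.4092 0.2669 0.042 ]
(326, 192) [0.4092 0.3395 0.074 ]
```

Request:
move_arm:
  increments: "0 1 -50 0 40; 0 1 -85 0 40; 0 1 -101 0 40; 0 1 -101 0 40; 0 1 -101 0 5; 0 1 -101 0 5; 0 1 -101 0 5; 0 1 -101 0 5"
  grip_force: 20

```text
time: 2.65
tcp_pos: [0.4087, 0.3055, 0.0527]
tool_rot: [-0.001, 0.705, 0.709, 0.001]
contact_force: [-3.9, -0.9, 5.9]
opening: 0.0134
grasp_force: 23.9
```

Request:
move_arm:
  increments: "0 0 0 10 5; 0 0 0 20 5; 0 0 0 30 5; 0 0 0 40 5; 0 0 0 50 5; 0 0 0 60 5; 0 0 0 60 5"

```text
time: 3.52
tcp_pos: [0.4095, 0.306, 0.0528]
tool_rot: [0.001, 0.257, 0.966, 0.002]
contact_force: [-3.5, 1.2, 5.6]
opening: 0.0135
grasp_force: 23.9
```

Request:
move_arm:
  increments: "0 0 2 10 5; 0 0 3 20 5; 0 0 3 30 5; 0 0 3 40 5; 0 0 3 50 5; 0 0 3 60 5; 0 0 3 63 5; 0 0 3 63 5; 0 0 3 63 5; 0 0 3 63 40; 0 0 3 63 40"

```text
time: 4.9
tcp_pos: [0.4095, 0.3046, 0.054]
tool_rot: [0.001, -0.285, 0.958, -0.0]
contact_force: [0.1, 0.0, 0.1]
opening: 0.0399
grasp_force: 0.0
```

Request:
move_arm:
  increments: "0 0 0 0 40; 0 0 40 0 40; 0 0 80 0 40; 0 0 110 0 40; 0 0 110 0 40"

```text
time: 5.52
tcp_pos: [0.411, 0.3056, 0.167]
tool_rot: [0.004, -0.286, 0.958, 0.001]
contact_force: [-0.4, -0.7, 0.1]
opening: 0.0397
grasp_force: 0.0
```

```bash
python3 - <<'E'
from m import *
c=cam("wrist"); np.savez("w2.npz",**{k:c[k] for k in c})
t=cam("top"); np.savez("t2.npz",**{k:t[k] for k in t})
a=c["img"][100:380,180:480]; b=cv2.resize(t["img"][290:340,145:205],None,fx=5.6,fy=5.6,interpolation=cv2.INTER_CUBIC)
cv2.imwrite("pics/d2.png",np.hstack([a,b[:280]])[...,::-1])
E
```

```text
(no output)
```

View pics/d2.png

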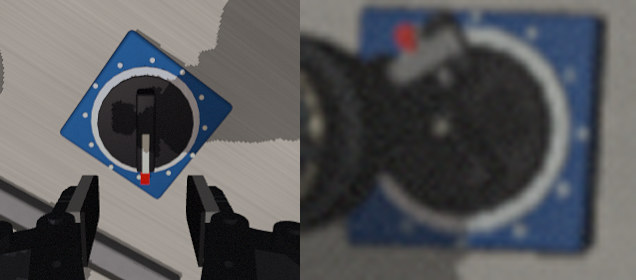

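The mark line runs straight into the red index at (145,178), so the dial is set. Next I'll go above the carriage for a close measurement, and check the wrist camera's bias with the dial centre seen at two yaws.

Request:
move_arm:
  increments: "30 -20 10 -10 80; 60 -45 30 -20 80; 90 -70 50 -30 80; 120 -95 60 -33 80; 150 -120 60 -33 80; 175 -150 60 -33 80; 200 -175 60 -33 80; 200 -175 60 -33 80; 200 -175 60 -33 80"

```text
time: 6.75
tcp_pos: [0.6078, 0.1298, 0.2215]
tool_rot: [-0.002, -0.002, 1.0, 0.0]
contact_force: [-0.2, 0.2, 0.0]
opening: 0.0802
grasp_force: 0.0
```

```bash
python3 - <<'E'
from m import *
for f,p in(("w1.npz",(326,223.5)),("w2.npz",(326,220))):
    L={k:v for k,v in np.load(f).items()}; print(f,ray(L,*p,.042).round(4))
c=cam("wrist"); save(c,"w3.png"); np.savez("w3.npz",P=cloud(c),**{k:c[k] for k in c}); print(c["xyz"])
print(ctrl.get_state()["tcp_pos"])
E
```

```text
w1.npz [0.4097 0.3109 0.042 ]
w2.npz [0.4052 0.3053 0.042 ]
[0.54250671 0.12998213 0.36407743]
[0.60779051 0.13021547 0.22210498]
```

View pics/w3.png

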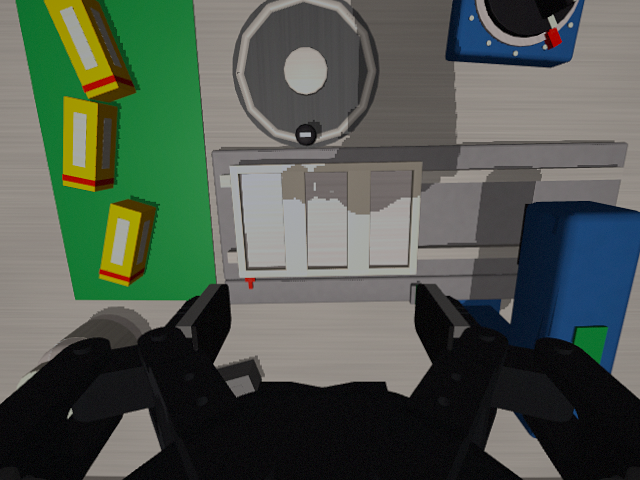

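The wrist view shows three nests with pockets at about u 244–285, 306–348 and 370–410, rows 173–268. The cartons are at left, and the peg is at (306,133).

```bash
python3 - <<'E'
from m import *
L={k:v for k,v in np.load("w3.npz").items()}; im=L["img"]
g=cv2.cvtColor(im,cv2.COLOR_RGB2GRAY).astype(int)
for v in(235,260): print(v,[(u,g[v,u]) for u in range(234,424,1) if abs(g[v,u+1]-g[v,u-1])>18])
for u in(258,325,390): print(u,[(v,g[v,u]) for v in range(155,290) if abs(g[v+1,u]-g[v-1,u])>18])
P=L["P"];Z=P[...,2]
hi=box((Z>.0445)&(Z<.055),225,430,155,285)
print("frame",rectof(L,hi,.048)); 
H,S,V=[cv2.cvtColor(im,cv2.COLOR_RGB2HSV)[...,i] for i in range(3)]
y=(((H>18)&(H<36)&(S>100))|((S<60)&(V>130)))&(Z>.026)&(Z<.04)
for a in((90,160,192,290),(55,120,90,182),(20,140,0,92)):
    mm=box((Z>.027)&(Z<.05)&~((H>40)&(H<85)),*a); print("carton",rectof(L,mm,.032))
print("peg",rectof(L,box(Z>.1,280,330,115,150),.107)); print("hub",ray(L,306,70.5,.072))
T={k:v for k,v in np.load("side0.npz").items()}; Pz=T["P"]; print("side frame",rectof(T,box((Pz[...,2]>.0435)&(Pz[...,2]<.056),235,315,270,350),.048))
Hs,Ss,Vs=[cv2.cvtColor(T["img"],cv2.COLOR_RGB2HSV)[...,i] for i in range(3)]
for a in((265,305,230,258),(306,347,228,257),(343,385,240,266)):
    print("side carton",rectof(T,box((Pz[...,2]>.029)&~((Hs>40)&(Hs<85)&(Ss>80)),*a),.032))
E
```

```text
235 [(235, np.int64(130)), (236, np.int64(170)), (242, np.int64(165)), (243, np.int64(77)), (245, np.int64(95)), (246, np.int64(120)), (247, np.int64(173)), (283, np.int64(163)), (285, np.int64(169)), (305, np.int64(164)), (306, np.int64(110)), (307, np.int64(114)), (308, np.int64(169)), (346, np.int64(152)), (347, np.int64(103)), (348, np.int64(171)), (408, np.int64(153)), (409, np.int64(63)), (410, np.int64(105)), (411, np.int64(169)), (417, np.int64(165)), (418, np.int64(143)), (419, np.int64(115))]
260 [(238, np.int64(168)), (244, np.int64(165)), (245, np.int64(99)), (247, np.int64(100)), (248, np.int64(146)), (249, np.int64(169)), (284, np.int64(159)), (286, np.int64(169)), (306, np.int64(159)), (308, np.int64(164)), (346, np.int64(154)), (348, np.int64(171)), (368, np.int64(159)), (370, np.int64(167)), (406, np.int64(163)), (407, np.int64(141)), (408, np.int64(59)), (409, np.int64(117)), (410, np.int64(171)), (416, np.int64(158)), (417, np.int64(113))]
258 [(158, np.int64(123)), (159, np.int64(106)), (160, np.int64(70)), (164, np.int64(82)), (165, np.int64(142)), (166, np.int64
[... 1291 characters left out ...]
array([35.7, 81.1]), 78.2, 2541)
carton (array([456.7, -84.5], dtype=float32), array([455.3, -84.8]), array([84.8, 35.6]), 16.7, 3033)
peg (array([534.7, 117.3], dtype=float32), array([534.6, 117.2]), array([14.8, 14.9]), 89.9, 364)
hub [0.48432492 0.11671037 0.072     ]
side frame (array([609.1, 131.9], dtype=float32), array([613.3, 137. ]), array([114.9, 183.3]), 1.7, 1505)
side carton (array([642.6, -78.2], dtype=float32), array([642.2, -76.8]), array([37. , 85.7]), 72.1, 311)
side carton (array([ 539.5, -101. ], dtype=float32), array([ 540.5, -100.2]), array([36.8, 85.1]), 77.5, 292)
side carton (array([452.9, -83.8], dtype=float32), array([453. , -83.6]), array([85. , 34.2]), 16.8, 307)
```

Request:
move_arm:
  increments: "5 -40 0 -9 60; 15 -95 0 -18 60; 22 -150 0 -18 60; 33 -200 -40 -18 60; 33 -209 -100 -18 60; 33 -209 -150 -18 60; 33 -209 -195 -18 60; 33 -209 -215 -18 60; 33 -209 -215 -18 60; 33 -209 -215 -18 60"

```text
time: 8.05
tcp_pos: [0.6438, -0.0793, 0.0111]
tool_rot: [0.002, 0.154, 0.988, -0.0]
contact_force: [0.6, -0.2, 0.6]
opening: 0.06
grasp_force: 0.0
```

Request:
move_arm:
  increments: "0 0 0 0 20; 0 0 0 0 20; 0 0 0 0 20; 0 0 0 0 20; 0 0 0 0 20; 0 0 0 0 20"
  grip_force: 40

```text
time: 8.8
tcp_pos: [0.6438, -0.0798, 0.011]
tool_rot: [0.002, 0.154, 0.988, -0.0]
contact_force: [0.3, 0.5, 6.6]
opening: 0.0312
grasp_force: 42.5
```

Request:
move_arm:
  increments: "0 0 30 0 20; 0 0 80 0 20; 0 0 110 0 20; 0 0 110 0 20"

```text
time: 9.3
tcp_pos: [0.6442, -0.0799, 0.1224]
tool_rot: [0.004, 0.154, 0.988, -0.0]
contact_force: [0.8, 0.0, -0.3]
opening: 0.0308
grasp_force: 41.7
```

```bash
python3 - <<'E'
from m import *
c=cam("wrist"); save(c,"w4.png"); np.savez("w4.npz",P=cloud(c),**{k:c[k] for k in c}); print(c["xyz"])
E
```

```text
[ 0.58055461 -0.05903042  0.26419535]
```

View pics/w4.png

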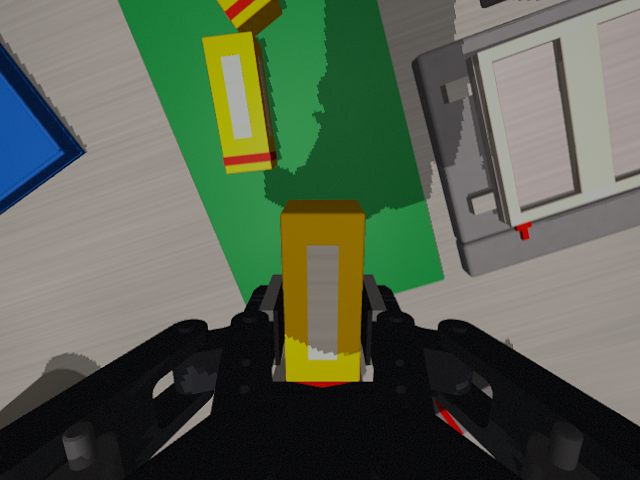

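```bash
python3 - <<'E'
from m import *
L={k:v for k,v in np.load("w4.npz").items()}
t=np.array([.6442,-.0799]); a=np.radians(-18); X=np.array([np.cos(a),np.sin(a)]);Y=np.array([-np.sin(a),np.cos(a)])
for p in((282,213),(364,213),(323,213),(323,383),(284,383)): 
    q=ray(L,*p,.1434)[:2]-t; print(p,(1000*q@X).round(1),(1000*q@Y).round(1))
P=L["P"]; print(P[300,323],P[240,323])
# nest0 frame rel
E
```

```text
(282, 213) -41.6 -14.5
(364, 213) -41.7 15.7
(323, 213) -41.7 0.6
(323, 383) 32.7 0.8
(284, 383) 32.7 -15.9
[ 0.63867899 -0.07737041  0.14252232] [ 0.61488762 -0.06973768  0.1424442 ]
```

Request:
move_arm:
  increments: "-3 40 10 8 20; -6 95 10 16 20; -12 150 10 19 20; -18 200 10 19 20; -25 245 10 19 20; -28 270 0 19 20; -28 274 -20 19 20; -28 274 -30 19 20; -28 274 -30 19 20; -28 274 -30 19 20"

```text
time: 10.6
tcp_pos: [0.6141, 0.194, 0.0885]
tool_rot: [0.0, -0.01, 1.0, -0.0]
contact_force: [0.5, -0.0, -0.9]
opening: 0.0312
grasp_force: 41.7
```

Request:
move_arm:
  increments: "0 1 -15 0 20; 0 1 -28 0 20; 0 1 -34 0 20; 0 1 -36 0 20; 0 1 -36 0 20; 0 1 -36 0 20"

```text
time: 11.35
tcp_pos: [0.6143, 0.1957, 0.0529]
tool_rot: [0.001, -0.011, 1.0, 0.0]
contact_force: [0.7, -0.1, -0.7]
opening: 0.0312
grasp_force: 41.8
```

Request:
move_arm:
  increments: "0 0 -2 0 20; 0 0 -2 0 20; 0 0 -2 0 20; 0 0 -2 0 42; 0 0 -2 0 42; 0 0 -2 0 42; 0 0 0 0 42; 0 0 30 0 50; 0 0 80 0 50; 0 0 120 0 60; 0 0 120 0 60"

```text
time: 12.72
tcp_pos: [0.6167, 0.1962, 0.1782]
tool_rot: [0.005, -0.011, 1.0, 0.001]
contact_force: [0.3, 0.2, 1.0]
opening: 0.0596
grasp_force: 0.0
```

```bash
python3 - <<'E'
from m import *
c=cam("wrist"); save(c,"w5.png"); P=cloud(c); np.savez("w5.npz",P=P,**{k:c[k] for k in c})
c2=cv2.cvtColor(c["img"],cv2.COLOR_RGB2HSV); y=(c2[...,0]>15)&(c2[...,0]<36)&(c2[...,1]>120)
Z=P[...,2]
print("top z",np.nanmedian(Z[box(y&(Z>.06),200,450,130,340)]))
print(rectof(c,box((Z>.064)&(Z<.08),230,420,120,380),.072))
print(rectof(c,box((Z>.044)&(Z<.055),0,480,120,380),.048))
E
```

```text
top z 0.07177669451104601
(array([613. , 196.2], dtype=float32), array([614.9, 196.3]), array([84. , 31.9]), 1.4, 4434)
(array([609.1, 130.6], dtype=float32), array([619.9, 134.2]), array([123.7, 179.8]), 1.3, 12266)
```

View pics/w5.png

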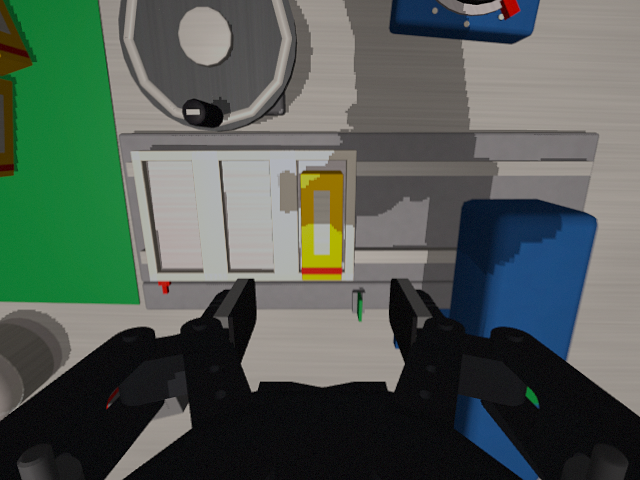

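Carton A is seated in nest 2, with its top at 71.8 mm. I'll re-check the other cartons before moving.

Request:
move_arm:
  increments: "-10 -50 0 -6 60; -20 -105 0 -13 60; -35 -160 0 -13 60; -50 -215 0 -13 60; -65 -265 -10 -13 60; -74 -298 -40 -13 60; -74 -298 -60 -13 60; -74 -298 -60 -13 60"

```text
time: 13.78
tcp_pos: [0.5368, -0.102, 0.1083]
tool_rot: [-0.004, 0.103, 0.995, 0.001]
contact_force: [-0.3, -0.0, -0.3]
opening: 0.0601
grasp_force: 0.0
```

```bash
cat > cart.py <<'E'
from m import *
def carts(n="wrist",zt=.032,lo=.024,hi=.04):
    c=cam(n); P=cloud(c); Z=P[...,2]; h=cv2.cvtColor(c["img"],cv2.COLOR_RGB2HSV); H,S=h[...,0],h[...,1]
    y=(H>15)&(H<37)&(S>110)&(Z>lo)&(Z<hi)
    k=cv2.morphologyEx(y.astype(np.uint8),cv2.MORPH_CLOSE,np.ones((7,7)) if n=="wrist" else np.ones((3,3)))
    nn,l,s,_=cv2.connectedComponentsWithStats(k)
    for i in range(1,nn):
        if s[i,4]>(800 if n=="wrist" else 100): print(n,s[i].tolist(),*[str(a) for a in rectof(c,l==i,zt)])
    return c
E
python3 - <<'E'
from cart import *
c=carts(); save(c,"w6.png"); carts("top"); print(ctrl.get_state()["tcp_pos"])
E
```

```text
wrist [262, 38, 110, 259, 8974] [485.8 -93.9] [493.6 -89.9] [ 59.9 166.4] 85.4 8974
[ 0.53926133 -0.10193148  0.11153624]
```

Request:
move_arm:
  increments: "1 0 -50 0 60; 1 0 -85 0 60; 1 0 -101 0 60; 1 0 -101 0 60; 1 0 -101 0 60; 1 0 -101 0 20; 1 0 -101 0 20; 1 0 -101 0 20; 1 0 -101 0 20; 1 0 -101 0 20; 1 0 -101 0 20"

```text
time: 15.25
tcp_pos: [0.5424, -0.1029, 0.0132]
tool_rot: [0.002, 0.103, 0.995, -0.0]
contact_force: [0.8, -0.3, 5.4]
opening: 0.0313
grasp_force: 42.0
```

Request:
move_arm:
  increments: "0 0 30 0 20; 0 0 80 0 20; 0 0 110 0 20; 0 0 110 0 20; 0 0 110 0 20"

```text
time: 15.88
tcp_pos: [0.5399, -0.1021, 0.1197]
tool_rot: [-0.001, 0.103, 0.995, 0.0]
contact_force: [-1.1, -1.2, -1.4]
opening: 0.0312
grasp_force: 41.3
```

```bash
python3 - <<'E'
from cart import *
s=ctrl.get_state(); print(s["tcp_pos"],s["tool_rot"])
z=s["tcp_pos"][2]+.021
c=carts(zt=z,lo=z-.006,hi=z+.006); carts()
E
```

```text
[ 0.53993914 -0.10208243  0.11971558] [-1.22511000e-03  1.02562852e-01  9.94725734e-01  2.72420487e-04]
wrist [277, 209, 88, 169, 9951] [530.2 -99.6] [ 533.4 -101.2] [33.9 72.9] 79.0 9951
wrist [263, 33, 100, 133, 4492] [445.5 -88. ] [447.9 -87.4] [74.8 32. ] 18.6 4492
```

Request:
move_arm:
  increments: "30 20 20 7 20; 60 60 20 13 20; 74 115 20 13 20; 74 170 20 13 20; 74 215 10 13 20; 74 236 -10 13 20; 74 236 -30 13 20; 74 236 -40 13 20; 74 236 -40 13 20; 74 236 -40 13 20"

```text
time: 17.23
tcp_pos: [0.6153, 0.1329, 0.0818]
tool_rot: [0.0, -0.01, 1.0, -0.0]
contact_force: [-0.9, 0.9, -0.8]
opening: 0.0313
grasp_force: 41.3
```

Request:
move_arm:
  increments: "-1 1 -15 0 20; -1 1 -24 0 20; -1 1 -27 0 20; -1 1 -28 0 20; -1 1 -28 0 20; -1 1 -28 0 42; -1 1 -28 0 42; -1 1 -28 0 42; -1 1 0 0 50; -1 1 50 0 50; -1 1 90 0 60; -1 1 90 0 60"

```text
time: 18.73
tcp_pos: [0.6168, 0.135, 0.177]
tool_rot: [0.005, -0.011, 1.0, 0.0]
contact_force: [0.2, -0.1, 0.2]
opening: 0.0599
grasp_force: 0.0
```

```bash
python3 - <<'E'
from cart import *
print(ctrl.get_state()["tcp_pos"])
c=carts(zt=.072,lo=.062,hi=.09); carts(); save(c,"w7.png")
E
```

```text
[0.61679266 0.13498301 0.17697133]
wrist [382, 164, 51, 109, 3691] [605.1 198. ] [606.4 198.4] [83.9 33.4] 1.3 3691
wrist [301, 173, 43, 107, 3406] [612.8 135.2] [613.9 135.1] [83.4 31.6] 1.2 3406
wrist [9, 0, 68, 53, 1733] [467.1 -78.4] [464.1 -78.7] [37.2 38.4] 14.0 1733
```

View pics/w7.png

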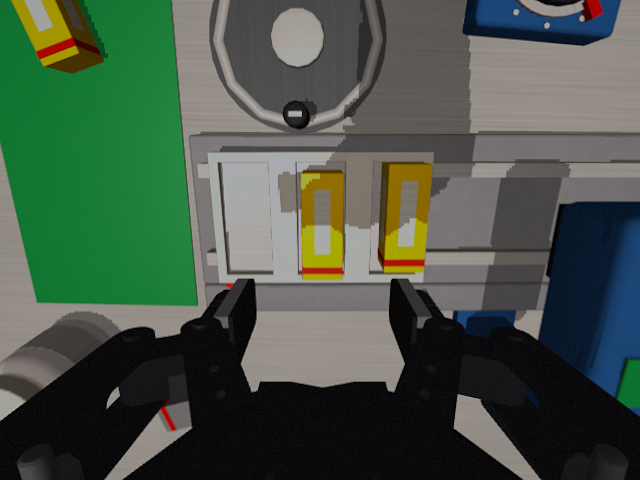

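```bash
python3 - <<'E'
from cart import *
c=cam("wrist"); P=cloud(c);Z=P[...,2]
for a in((301,345,170,260),(383,430,165,255)):
    q=P[a[2]:a[3],a[0]:a[1]].reshape(-1,3); t=q[(q[:,2]>.066)&(q[:,2]<.085)]
    A=np.c_[t[:,:2]-t[:,:2].mean(0),np.ones(len(t))]; k=np.linalg.lstsq(A,t[:,2],rcond=None)[0]; print(t.mean(0).round(4),np.degrees(k[:2]).round(1),t[:,:2].min(0),t[:,:2].max(0))
print(rectof(c,box((Z>.0445)&(Z<.055),200,440,140,290),.048))
# nest 2/1 white near rib rows
for p in((433,154),(208,154),(218,283),(424,283)): print(p,ray(c,*p,.048).round(4))
E
```

```text
[0.602  0.1349 0.0718] [0.1 0.1] [0.57234617 0.11870477] [0.63412285 0.1513403 ]
[0.5962 0.198  0.0717] [0.  1.1] [0.56464272 0.1827312 ] [0.62924099 0.21640522]
(array([606.1, 125.6], dtype=float32), array([613.7, 134. ]), array([111.1, 179.4]), 1.2, 11053)
(433, 154) [0.554  0.2195 0.048 ]
(208, 154) [0.5576 0.0452 0.048 ]
(218, 283) [0.6654 0.0464 0.048 ]
(424, 283) [0.6618 0.2234 0.048 ]
```

Request:
move_arm:
  increments: "-25 -40 10 6 60; -55 -80 10 12 60; -85 -120 10 16 60; -115 -160 10 16 60; -140 -200 10 16 60; -160 -219 0 16 60; -160 -219 -20 16 60; -160 -219 -20 16 60"

```text
time: 19.88
tcp_pos: [0.4512, -0.0838, 0.1478]
tool_rot: [-0.003, -0.149, 0.989, 0.002]
contact_force: [-0.2, 0.1, 0.4]
opening: 0.06
grasp_force: 0.0
```

```bash
python3 - <<'E'
from cart import *
print(ctrl.get_state()["tcp_pos"])
c=carts(); P=cloud(c); print(rectof(c,box((P[...,2]>.026)&(P[...,2]<.04),240,400,150,340),.032))
E
```

```text
[ 0.4511809  -0.08383082  0.14777397]
wrist [297, 177, 43, 105, 3198] [451.3 -86.1] [452.1 -85.9] [85.3 31.7] 18.7 3198
(array([450.5, -86.3], dtype=float32), array([452.2, -85.8]), array([85.1, 31.8]), 18.7, 4139)
```

Request:
move_arm:
  increments: "1 -1 -50 1 60; 1 -1 -100 1 60; 1 -1 -130 1 60; 1 -1 -138 1 60; 1 -1 -138 1 60; 1 -1 -138 1 20; 1 -1 -138 1 20; 1 -1 -138 1 20; 1 -1 -138 1 20; 1 -1 -138 1 20; 1 -1 -138 1 20"

```text
time: 21.3
tcp_pos: [0.4568, -0.086, 0.0155]
tool_rot: [0.002, -0.158, 0.987, -0.001]
contact_force: [-0.2, 0.1, 6.3]
opening: 0.0312
grasp_force: 41.5
```

Request:
move_arm:
  increments: "0 0 30 0 20; 0 0 80 0 20; 10 0 130 -8 20; 60 30 140 -16 20; 110 60 140 -17 20; 150 100 140 -17 20; 162 150 140 -17 20; 162 158 120 -17 20; 162 158 70 -17 20; 162 158 70 -17 20; 162 158 70 -17 20"

```text
time: 22.68
tcp_pos: [0.6172, 0.0724, 0.0844]
tool_rot: [0.0, -0.011, 1.0, -0.0]
contact_force: [-0.2, 0.6, 1.1]
opening: 0.0312
grasp_force: 40.7
```

Request:
move_arm:
  increments: "0 0 -15 0 20; 0 0 -24 0 20; 0 0 -27 0 20; 0 0 -28 0 20; 0 0 -28 0 20; 0 0 -28 0 42; 0 0 -28 0 42; 0 0 -28 0 42; 0 0 0 0 50; 0 0 50 0 50; 0 0 90 0 60; 0 0 90 0 60"

```text
time: 24.18
tcp_pos: [0.6198, 0.0727, 0.1789]
tool_rot: [0.005, -0.011, 1.0, 0.0]
contact_force: [0.1, -0.1, 0.7]
opening: 0.0598
grasp_force: 0.0
```

```bash
python3 - <<'E'
from cart import *
print(ctrl.get_state()["tcp_pos"])
c=carts(zt=.072,lo=.062,hi=.09); save(c,"w8.png"); P=cloud(c);Z=P[...,2]
n,l,s,_=cv2.connectedComponentsWithStats(((Z>.06)&(Z<.09)).astype(np.uint8))
for i in range(1,n):
    if s[i,4]>1500:
        print(s[i],np.median(P[l==i],0))
print("peg",rectof(c,box((Z>.1)&(Z<.115),200,500,0,200),.107))
t=cam("top"); P=cloud(t); print("top peg",rectof(t,box(P[...,2]>.09,220,278,250,312),.107))
carts("top",.072,.06,.085)
E
```

```text
[0.61976563 0.07269138 0.17889187]
wrist [458, 162, 59, 109, 3707] [603.7 196.5] [606.9 196.7] [84.4 35.7] 1.4 3707
wrist [301, 166, 44, 107, 3375] [610.7  73. ] [611.8  73. ] [83.  31.7] 1.2 3375
wrist [379, 170, 49, 107, 3554] [612.3 133.5] [613.6 133.9] [83.6 33.2] 1.3 3554
[  302     0   177   132 18575] [0.49397458 0.11383404 0.06698095]
[ 457  161   60  110 5102] [0.60403671 0.19683304 0.07165441]
[ 301  166   44  109 4522] [0.60976868 0.07305998 0.07181275]
[ 378  170   51  109 4795] [0.61172974 0.13395749 0.07174009]
peg (array([534.9, 116.3], dtype=float32), array([534.9, 116.2]), array([15.1, 15.8]), 18.8, 574)
top peg (array([481.9, 120.9], dtype=float32), array([483.8, 117.9]), array([116.2, 150.5]), 90.0, 2854)
top [260, 225, 11, 23, 117] [592.3  65. ] [596.1  68.8] [25.2 55.7] 89.5 117
```

All three cartons are seated, with their tops at 71.7 mm. Now the crank.

Request:
move_arm:
  increments: "-20 10 0 0 60; -50 25 0 0 50; -75 40 -10 0 45; -85 44 -30 0 45; -85 44 -45 0 45; -85 44 -45 0 45; -85 44 -45 0 45"

```text
time: 25.2
tcp_pos: [0.5324, 0.1163, 0.1282]
tool_rot: [-0.0, -0.01, 1.0, -0.0]
contact_force: [-0.4, 0.1, -1.2]
opening: 0.0448
grasp_force: 0.0
```

```bash
python3 - <<'E'
from cart import *
print(ctrl.get_state()["tcp_pos"])
c=cam("wrist"); save(c,"w9.png"); P=cloud(c);Z=P[...,2]
print("peg",rectof(c,box((Z>.1)&(Z<.115),250,390,150,330),.107))
t=cam("top"); save(t,"t9.png")
E
```

```text
[0.53235283 0.11627337 0.12818994]
peg (array([532.7, 117.1], dtype=float32), array([532.6, 117.2]), array([15.9, 15.7]), 43.7, 689)
```

View pics/w9.png

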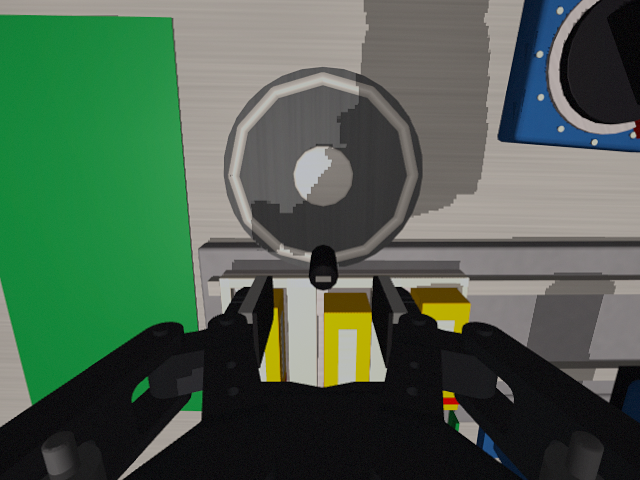

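Request:
move_arm:
  increments: "0 1 -30 0 45; 0 1 -48 0 45; 0 1 -54 0 45; 0 1 -54 0 45; 0 1 -54 0 5; 0 1 -54 0 5; 0 1 -54 0 5; 0 1 -54 0 5; 0 1 -54 0 5; 0 1 -54 0 5"
  grip_force: 50

```text
time: 26.55
tcp_pos: [0.5327, 0.1175, 0.0756]
tool_rot: [0.001, -0.011, 1.0, -0.0]
contact_force: [-0.4, -0.5, 5.3]
opening: 0.0144
grasp_force: 49.1
```

Request:
move_arm:
  increments: "-1.7 12.9 1 0 5; -6.7 25 1 0 5; -14.6 35.4 1 0 5; -25 43.3 1 0 5; -37.1 48.3 1 0 5; -50 50 1 0 5; -62.9 48.3 1 0 5; -75 43.3 1 0 5; -85.4 35.4 1 0 5; -93.3 25 1 0 5; -98.3 12.9 1 0 5; -100 0 1 0 5"

```text
time: 28.05
tcp_pos: [0.4328, 0.1193, 0.0756]
tool_rot: [0.002, -0.012, 1.0, 0.002]
contact_force: [4.1, 2.9, -0.4]
opening: 0.0143
grasp_force: 49.1
```

```bash
python3 - <<'E'
from cart import *
s=ctrl.get_state();print(s["tcp_pos"],s["contact_force"],s["opening"])
t=cam("top"); save(t,"t10.png")
cv2.imwrite("pics/t10c.png",cv2.resize(t["img"][180:300,120:300],None,fx=4,fy=4,interpolation=cv2.INTER_CUBIC)[...,::-1])
E
```

```text
[0.43280094 0.11931717 0.07564597] [ 4.09589218  2.9277184  -0.43526919] 0.01431199365648023
```

View pics/t10c.png

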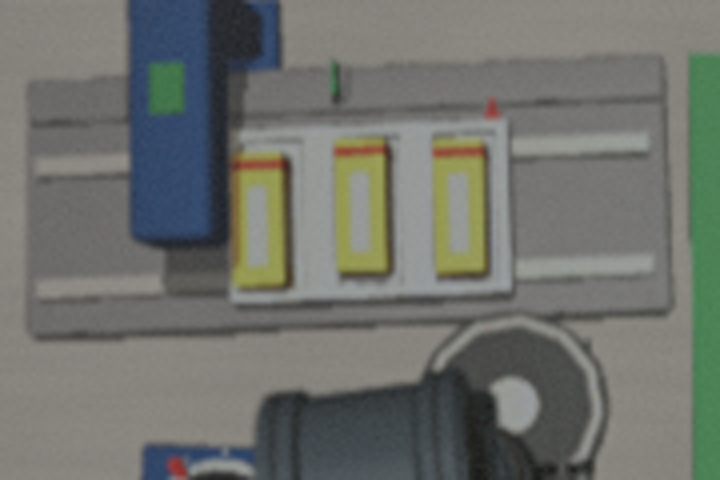

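The crank works: the arrow is at crop (492,108), the line at about (337,95), and all cartons are in their nests. Continuing.

Request:
move_arm:
  increments: "1.7 -12.9 0 0 5; 6.7 -25 0 0 5; 14.6 -35.4 0 0 5; 25 -43.3 0 0 5; 37.1 -48.3 0 0 5; 50 -50 0 0 5; 62.9 -48.3 0 0 5; 75 -43.3 0 0 5; 85.4 -35.4 0 0 5; 93.3 -25 0 0 5; 98.3 -12.9 0 0 5; 100 0 0 0 5"

```text
time: 29.6
tcp_pos: [0.5327, 0.116, 0.0756]
tool_rot: [0.0, -0.01, 1.0, -0.002]
contact_force: [-0.4, -3.1, 6.7]
opening: 0.0144
grasp_force: 50.1
```

Request:
move_arm:
  increments: "-0.8 8.7 0 0 5; -3 17.1 0 0 5; -4.7 21.1 0 0 5; -4.7 21.1 0 0 5; -4.7 21.1 0 0 5"

```text
time: 30.22
tcp_pos: [0.5269, 0.139, 0.0756]
tool_rot: [-0.0, -0.011, 1.0, 0.0]
contact_force: [0.3, -0.4, 6.3]
opening: 0.0146
grasp_force: 50.0
```

```bash
python3 - <<'E'
from cart import *
s=ctrl.get_state();print(s["tcp_pos"],s["contact_force"],s["opening"])
t=cam("top"); cc=cam("side"); save(t,"t11.png"); save(cc,"s11.png")
np.savez("t11.npz",P=cloud(t),**{k:t[k] for k in t}); np.savez("s11.npz",P=cloud(cc),**{k:cc[k] for k in cc})
a=cv2.resize(t["img"][180:280,120:260],None,fx=4,fy=4,interpolation=cv2.INTER_CUBIC)
b=cv2.resize(cc["img"][260:400,160:300],None,fx=4,fy=4,interpolation=cv2.INTER_CUBIC)[:,:240]
cv2.imwrite("pics/c11.png",np.hstack([a,b[:400]])[...,::-1])
E
```

```text
[0.52689136 0.13896257 0.07563074] [ 0.25915178 -0.35288897  6.28184475] 0.014645201600481531
```

View pics/c11.png

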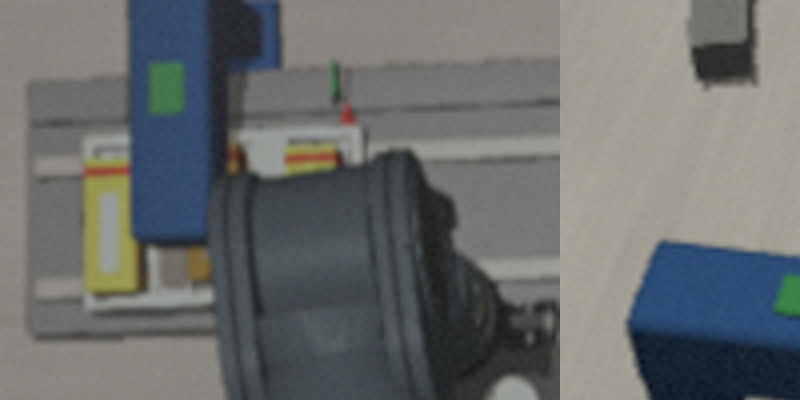

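```bash
python3 - <<'E'
from cart import *
L={k:v for k,v in np.load("t11.npz").items()};P=L["P"]
H,S,V=[cv2.cvtColor(L["img"],cv2.COLOR_RGB2HSV)[...,i].astype(int) for i in range(3)]
g=box((H>40)&(H<90)&(S>60),196,212,190,208); r=box(((H<12)|(H>168))&(S>70),200,214,200,211)
for n,m in(("g",g),("r",r)):
    for v,u in zip(*np.where(m)): print(n,u,v,P[v,u].round(3),S[v,u])
d=np.array([-np.sin(np.radians(1.4)),np.cos(np.radians(1.4))])
for z in(.03,.04,.05,.06,.07): print(z,ray(L,204,198,z)[:2]@d,ray(L,206.6,207,z)[:2]@d)
E
```

```text
g 203 196 [0.707 0.231 0.044] 73
g 203 197 [0.706 0.233 0.036] 86
g 203 198 [0.703 0.233 0.036] 86
g 203 199 [0.699 0.231 0.044] 85
g 203 200 [0.697 0.232 0.04 ] 92
g 203 201 [0.694 0.231 0.044] 94
g 204 201 [0.696 0.23  0.034] 63
g 203 202 [0.692 0.232 0.037] 87
g 204 202 [0.693 0.23  0.033] 67
g 203 203 [0.69  0.232 0.038] 61
r 206 206 [0.685 0.228 0.019] 93
r 206 207 [0.677 0.222 0.05 ] 128
r 207 207 [0.678 0.221 0.043] 119
r 205 208 [0.68  0.231 0.019] 78
r 206 208 [0.676 0.224 0.041] 148
r 207 208 [0.675 0.221 0.043] 155
r 205 209 [0.677 0.231 0.018] 98
r 206 209 [0.673 0.223 0.043] 154
r 207 209 [0.673 0.22  0.044] 161
r 208 209 [0.676 0.222 0.022] 102
r 205 210 [0.671 0.226 0.04 ] 101
r 206 210 [0.669 0.222 0.047] 127
r 207 210 [0.67  0.22  0.044] 128
r 208 210 [0.671 0.219 0.039] 93
0.03 0.21389939714134934 0.20760598304393035
0.04 0.21192748409061715 0.20567773414581764
0.05 0.20995557103988507 0.2037494852477049
0.06 0.20798365798915294 0.20182123634959215
0.07 0.2060117449384208 0.19989298745147946
```

Request:
move_arm:
  increments: "-3 5.4 0 0 5; -6.5 10.3 0 0 5; -6.5 10.3 0 0 5; -6.5 10.3 0 0 5; -6.5 10.3 0 0 35; -6.5 10.3 0 0 35; -6.5 10.3 0 0 35; -6.5 10.3 40 0 35; -6.5 10.3 90 0 45"

```text
time: 31.45
tcp_pos: [0.519, 0.1488, 0.164]
tool_rot: [-0.002, -0.011, 1.0, -0.0]
contact_force: [0.9, 0.0, 0.4]
opening: 0.0449
grasp_force: 0.0
```

Request:
move_arm:
  increments: "20 15 20 0 60; 50 40 40 0 60; 80 65 50 0 60; 100 80 55 0 60; 100 80 55 0 60; 100 80 55 0 60"

```text
time: 32.2
tcp_pos: [0.6199, 0.2286, 0.2196]
tool_rot: [-0.001, -0.011, 1.0, -0.0]
contact_force: [0.2, 0.3, -0.2]
opening: 0.06
grasp_force: 0.0
```

```bash
python3 - <<'E'
from cart import *
s=ctrl.get_state();print(s["tcp_pos"])
c=cam("wrist"); save(c,"w12.png"); np.savez("w12.npz",P=cloud(c),**{k:c[k] for k in c})
P=cloud(c); H,S,V=[cv2.cvtColor(c["img"],cv2.COLOR_RGB2HSV)[...,i].astype(int) for i in range(3)]
d=np.array([-np.sin(np.radians(1.4)),np.cos(np.radians(1.4))])
for n,m in(("g",(H>45)&(H<80)&(S>120)),("r",((H<8)|(H>172))&(S>150))):
    k,l,s,cc=cv2.connectedComponentsWithStats(m.astype(np.uint8))
    for i in range(1,k):
        if 15<s[i,4]<900:
            q=P[l==i]; print(n,s[i],cc[i].round(1),np.nanmedian(q,0).round(4),np.nanmin(q,0).round(4),np.nanmax(q,0).round(4),"along",round(1000*np.nanmean(q[:,:2]@d),1))
E
```

```text
[0.6199303  0.22859847 0.21963172]
g [325 275   2  26  49] [325.5 287.7] [0.6975 0.2335 0.0415] [0.6897 0.233  0.0245] [0.7116 0.2345 0.0432] along 216.6
g [442 313  15   9  90] [450.2 315.7] [0.6558 0.3098 0.1718] [0.6056 0.2679 0.1702] [0.6594 0.3149 0.2684] along 286.4
r [439  12  16  22 230] [446.3  22.1] [0.45   0.332  0.0382] [0.4406 0.3258 0.0316] [0.4575 0.3389 0.0407] along 320.9
r [388 239   3   7  16] [388.9 242.4] [0.6451 0.2946 0.048 ] [0.6426 0.2944 0.042 ] [0.6479 0.2948 0.0537] along 278.8
r [485 241  16   5  80] [492.5 243. ] [0.6369 0.3836 0.0719] [0.6346 0.3763 0.0697] [0.6391 0.391  0.0734] along 367.8
r [326 244  35   5 175] [343. 246.] [0.6425 0.2481 0.072 ] [0.6401 0.2326 0.0706] [0.6448 0.2637 0.0737] along 232.3
r [318 263  10  12  73] [322.5 267.2] [0.6726 0.2301 0.0439] [0.6691 0.2255 0.0418] [0.681  0.2346 0.0455] along 213.6
r [107 396   5   6  17] [109.1 398.7] [ 0.8488 -0.0184  0.0328] [ 0.6141 -0.022   0.0309] [0.8538 0.1772 0.2948] along 7.7
```

View pics/w12.png

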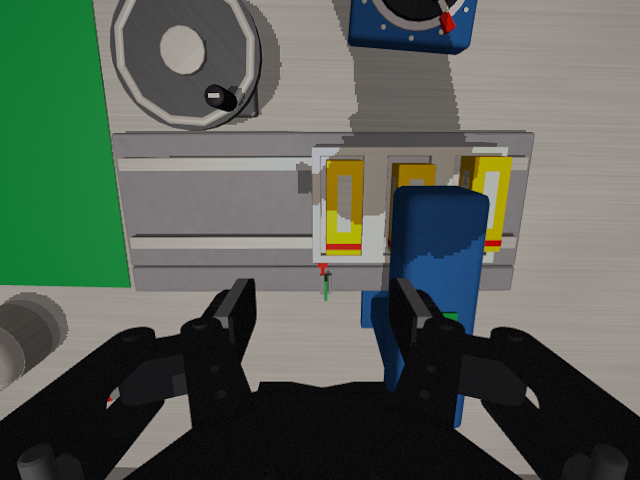

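Request:
move_arm:
  increments: "-50 -40 -20 0 45; -100 -80 -50 0 35; -100 -80 -70 0 35; -100 -80 -120 0 35; -100 -80 -145 0 35; -100 -80 -145 0 35; -100 -80 -145 0 5; -100 -80 -145 0 5; -100 -80 -145 0 5; -100 -80 -145 0 5; -100 -80 -145 0 5"

```text
time: 33.62
tcp_pos: [0.5214, 0.149, 0.0771]
tool_rot: [0.001, -0.011, 1.0, -0.0]
contact_force: [-3.4, -0.8, 6.1]
opening: 0.0144
grasp_force: 49.2
```

Request:
move_arm:
  increments: "-2 2.3 0 0 5; -4.2 4.5 0 0 5; -4.2 4.5 0 0 5; -4.2 4.5 0 0 5; -4.2 4.5 0 0 35; -4.2 4.5 0 0 35; -4.2 4.5 0 0 35; -4.2 4.5 40 0 35; -4.2 4.5 90 0 45"

```text
time: 34.75
tcp_pos: [0.5151, 0.1535, 0.1642]
tool_rot: [-0.002, -0.011, 1.0, -0.0]
contact_force: [0.4, 0.5, 0.2]
opening: 0.0448
grasp_force: 0.0
```

Request:
move_arm:
  increments: "20 15 20 0 60; 50 40 40 0 60; 80 65 50 0 60; 100 80 55 0 60; 100 80 55 0 60; 100 80 55 0 60"

```text
time: 35.5
tcp_pos: [0.6158, 0.2332, 0.2198]
tool_rot: [-0.001, -0.011, 1.0, -0.0]
contact_force: [-0.0, 0.2, 0.3]
opening: 0.0598
grasp_force: 0.0
```

```bash
cat > al.py <<'E'
from cart import *
s=ctrl.get_state();print(s["tcp_pos"],s["time"])
c=cam("wrist"); cv2.imwrite("pics/al%d.png"%(10*s["time"]),cv2.resize(c["img"][225:315,270:410],None,fx=5,fy=5,interpolation=cv2.INTER_CUBIC)[...,::-1])
P=cloud(c); H,S,V=[cv2.cvtColor(c["img"],cv2.COLOR_RGB2HSV)[...,i].astype(int) for i in range(3)]
d=np.array([-np.sin(np.radians(1.4)),np.cos(np.radians(1.4))])
for n,m in(("g",box((H>45)&(H<80)&(S>120),280,380,255,310)),("r",box(((H<8)|(H>172))&(S>150),280,380,255,300))):
    k,l,s,cc=cv2.connectedComponentsWithStats(m.astype(np.uint8)); i=1+np.argmax(s[1:,4])
    q=P[l==i]; z=.042
    v,u=np.where(l==i); q2=np.array([ray(c,a,b,z)[:2] for a,b in zip(u,v)])@d*1000
    print(n,s[i],cc[i].round(1),np.nanmedian(q,0).round(4),"along",round(1000*np.nanmean(q[:,:2]@d),1),(q2.min()+q2.max())/2)
E
python3 al.py
```

```text
[0.61584177 0.23322713 0.21975176] 35.5
g [320 279   3  25  62] [320.8 290.6] [0.6962 0.2336 0.0415] along 216.4 216.64201886900764
r [316 267  10  12  72] [320.5 271.2] [0.6729 0.2332 0.0439] along 216.3 216.25594360993455
```

The arrow is within about 0.3 mm of the line. I'll hold it there for over 2 s.

Request:
move_arm:
  increments: "0 0 0 0 60; 0 0 0 0 60; 0 0 0 0 60; 0 0 0 0 60; 0 0 0 0 60; 0 0 0 0 60; 0 0 0 0 60; 0 0 0 0 60; 0 0 0 0 60; 0 0 0 0 60; 0 0 0 0 60; 0 0 0 0 60"

```text
time: 37.05
tcp_pos: [0.6165, 0.2335, 0.2203]
tool_rot: [-0.0, -0.011, 1.0, -0.0]
contact_force: [0.3, 0.7, 0.2]
opening: 0.0598
grasp_force: 0.0
```

Request:
move_arm:
  increments: "0 0 0 0 60; 0 0 0 0 60; 0 0 0 0 60; 0 0 0 0 60; 0 0 0 0 60; 0 0 0 0 60; 0 0 0 0 60; 0 0 0 0 60; 0 0 0 0 60; 0 0 0 0 60"

```text
time: 38.3
tcp_pos: [0.6165, 0.2335, 0.2203]
tool_rot: [-0.0, -0.011, 1.0, 0.0]
contact_force: [0.6, -0.9, 0.2]
opening: 0.0603
grasp_force: 0.0
```

```bash
python3 al.py; python3 - <<'E'
from cart import *
c=cam("wrist"); save(c,"w13.png"); t=cam("top"); P=cloud(t)
print([P[int(v),int(u)].round(3).tolist() for u,v in((148,235),(195,220))])
t=cam("top"); h=cv2.cvtColor(t["img"],cv2.COLOR_RGB2HSV)
m=box((h[...,0]>15)&(h[...,0]<37)&(h[...,1]>110),120,360,190,330); k,l,s,cc=cv2.connectedComponentsWithStats(m.astype(np.uint8)); print(s[s[:,4]>25],cc[s[:,4]>25])
E
```

```text
[0.61646002 0.23351749 0.22031573] 38.3
g [320 278   2  25  50] [320.5 290. ] [0.6968 0.2334 0.0416] along 216.5 216.52051042008614
r [316 266  10  12  68] [320.3 270.2] [0.673  0.2328 0.0437] along 216.4 216.6488720625394
[[0.524, 0.182, 0.672], [0.605, 0.198, 0.29]]
[[     0      0    640    480 306970]
 [   188    222     14     28    211]] [[319.59467375 239.50110108]
 [194.73933649 237.45971564]]
```

Request:
move_arm:
  increments: "-50 -40 -20 0 45; -100 -80 -50 0 35; -100 -80 -70 0 35; -100 -80 -120 0 35; -100 -80 -145 0 35; -100 -80 -145 0 35; -100 -80 -145 0 5; -100 -80 -145 0 5; -100 -80 -145 0 5; -100 -80 -145 0 5; -100 -80 -145 0 5"

```text
time: 39.88
tcp_pos: [0.5175, 0.1532, 0.077]
tool_rot: [0.001, -0.011, 1.0, -0.0]
contact_force: [-1.1, -2.6, 6.0]
opening: 0.0139
grasp_force: 49.5
```

Request:
move_arm:
  increments: "5.8 -6.6 0 0 5; 11.3 -16 0 0 5; 14.5 -25.9 0 0 5; 15.6 -36.3 0 0 5; 13.9 -49.2 0 0 5; 8.9 -61.3 0 0 5; 1 -71.7 0 0 5; -9.4 -79.6 0 0 5; -21.5 -84.6 0 0 5; -34.4 -86.3 0 0 5; -47.3 -84.6 0 0 5; -59.4 -79.6 0 0 5"

```text
time: 41.38
tcp_pos: [0.4586, 0.0728, 0.077]
tool_rot: [0.002, -0.01, 1.0, -0.001]
contact_force: [4.1, 1.0, 6.1]
opening: 0.0142
grasp_force: 49.7
```

Request:
move_arm:
  increments: "-10.4 7.9 0 0 5; -18.3 18.3 0 0 5; -23.3 30.4 0 0 5; -25 43.3 0 0 5; -23.3 56.2 0 0 5; -18.3 68.3 0 0 5; -10.4 78.7 0 0 5; 0 86.6 0 0 5; 12.1 91.6 0 0 5; 25 93.3 0 0 5; 37.9 91.6 0 0 5; 50 86.6 0 0 5"

```text
time: 42.88
tcp_pos: [0.507, 0.1602, 0.0769]
tool_rot: [-0.0, -0.011, 1.0, 0.0]
contact_force: [-3.3, 0.5, 10.8]
opening: 0.0142
grasp_force: 50.1
```

Request:
move_arm:
  increments: "10.4 -7.9 0 0 5; 18.3 -18.3 0 0 5; 23.3 -30.4 0 0 5; 25 -42 0 0 5; 25 -44 0 0 5; 25 -44 0 0 5; 25 -44 0 0 5"

```text
time: 43.75
tcp_pos: [0.5344, 0.1167, 0.077]
tool_rot: [0.003, -0.011, 1.0, 0.001]
contact_force: [4.0, 1.2, 5.9]
opening: 0.0147
grasp_force: 49.5
```

Request:
move_arm:
  increments: "0 -2 0 0 5; 0 -2 0 0 5; 0 -2 0 0 5; 0 -2 0 0 35; 0 -2 0 0 35; 0 -2 0 0 35; 0 -2 40 0 35; 0 -2 80 0 45; 0 -2 110 0 60"

```text
time: 44.88
tcp_pos: [0.532, 0.1142, 0.1867]
tool_rot: [0.0, -0.011, 1.0, -0.0]
contact_force: [0.2, -0.0, -0.3]
opening: 0.0597
grasp_force: 0.0
```

Request:
move_arm:
  increments: "40 10 0 0 60; 80 20 0 0 60; 80 20 0 0 60; 80 20 0 0 60"

```text
time: 45.38
tcp_pos: [0.6112, 0.1342, 0.1844]
tool_rot: [-0.001, -0.011, 1.0, -0.0]
contact_force: [1.1, -0.5, 0.5]
opening: 0.0603
grasp_force: 0.0
```

```bash
python3 - <<'E'
from cart import *
print(ctrl.get_state()["tcp_pos"])
c=carts(zt=.072,lo=.062,hi=.09); save(c,"w14.png"); P=cloud(c);Z=P[...,2]
n,l,s,_=cv2.connectedComponentsWithStats(((Z>.0685)&(Z<.09)).astype(np.uint8))
for i in range(1,n):
    if s[i,4]>1500: print(s[i],np.median(P[l==i],0),rectof(c,l==i,.072))
print("peg",rectof(c,box((Z>.1)&(Z<.115),200,500,0,200),.107))
print(rectof(c,box((Z>.0445)&(Z<.055),200,460,140,290),.048))
E
```

```text
[0.61117216 0.13421408 0.18439724]
wrist [381, 173, 49, 106, 3519] [605.8 198.2] [606.9 198.6] [84.8 33.6] 1.4 3519
wrist [221, 177, 48, 105, 3375] [610.5  74.4] [612.3  74.1] [84.5 33.5] 1.1 3375
wrist [303, 181, 42, 92, 2781] [606.5 135. ] [608.6 135. ] [73.5 31.8] 1.2 2781
[ 274   25   52   58 2306] [0.48451451 0.11640802 0.07263068] (array([484.5, 116.1], dtype=float32), array([485.1, 116.1]), array([35.7, 35.2]), 1.1, 2306)
[ 383  173   47  106 4332] [0.60446061 0.19920925 0.07177838] (array([605.3, 199.2], dtype=float32), array([606.9, 199.4]), array([84.8, 32.9]), 1.4, 4332)
[ 221  178   47  104 4210] [0.60960675 0.0734691  0.07185073] (array([610.5,  73.5], dtype=float32), array([612.7,  73.4]), array([83.8, 32.8]), 0.9, 4210)
[ 303  182   42  104 4167] [0.61207566 0.13511297 0.07183808] (array([612.9, 135.1], dtype=float32), array([614.7, 135.2]), array([84.2, 31.8]), 1.2, 4167)
peg (array([534.7, 117.5], dtype=float32), array([534.7, 117.7]), array([15.1, 15. ]), 89.6, 497)
(array([605.5, 128.5], dtype=float32), array([613.9, 134.1]), array([111.5, 179.8]), 1.6, 9693)
```

View pics/w14.png

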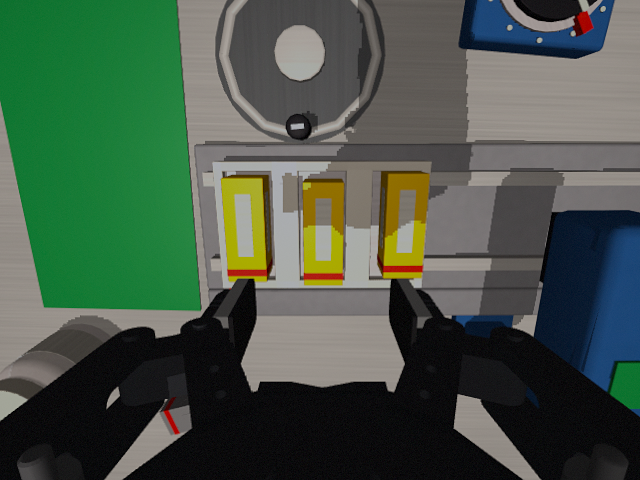

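Home again: the frame and peg are where they started, and all three cartons are seated. Now unloading, beginning with nest 0 into slot 0.

Request:
move_arm:
  increments: "1 -40 0 0 50; 1 -61 -30 0 50; 1 -61 -80 0 50; 1 -61 -115 0 50; 1 -61 -132 0 50; 1 -61 -132 0 50; 1 -61 -132 0 20; 1 -61 -132 0 20; 1 -61 -132 0 20; 1 -61 -132 0 20; 1 -61 -132 0 20"
  grip_force: 40

```text
time: 46.8
tcp_pos: [0.6149, 0.0737, 0.056]
tool_rot: [0.002, -0.011, 1.0, 0.0]
contact_force: [-0.9, 0.8, 6.2]
opening: 0.0311
grasp_force: 41.2
```

Request:
move_arm:
  increments: "0 0 40 0 20; 0 0 80 0 20; -10 -50 100 6 20; -25 -110 100 13 20; -40 -170 100 13 20; -55 -230 100 13 20; -70 -290 100 13 20; -85 -350 100 13 20; -95 -410 100 13 20; -103 -460 80 13 20; -105 -490 60 13 20; -105 -490 40 13 20"

```text
time: 48.3
tcp_pos: [0.5071, -0.4194, 0.0922]
tool_rot: [-0.0, -0.122, 0.993, -0.0]
contact_force: [-0.1, 0.8, -0.0]
opening: 0.0309
grasp_force: 40.6
```

```bash
python3 - <<'E'
from cart import *
s=ctrl.get_state();print(s["tcp_pos"],s["opening"],s["tool_rot"])
c=cam("wrist"); save(c,"w15.png"); t=cam("side"); 
H,S,V=[cv2.cvtColor(t["img"],cv2.COLOR_RGB2HSV)[...,i].astype(int) for i in range(3)]
print("tray side",rectof(t,box((H>100)&(H<125)&(S>120),325,395,150,220),.01))
E
```

```text
[ 0.50710489 -0.41942942  0.09215406] 0.030875255462746994 [-8.08150426e-05 -1.21984282e-01  9.92531975e-01 -3.28079295e-04]
tray side (array([ 490.3, -354.2], dtype=float32), array([ 491.6, -360.5]), array([136.7, 240.5]), 13.7, 2698)
```

View pics/w15.png

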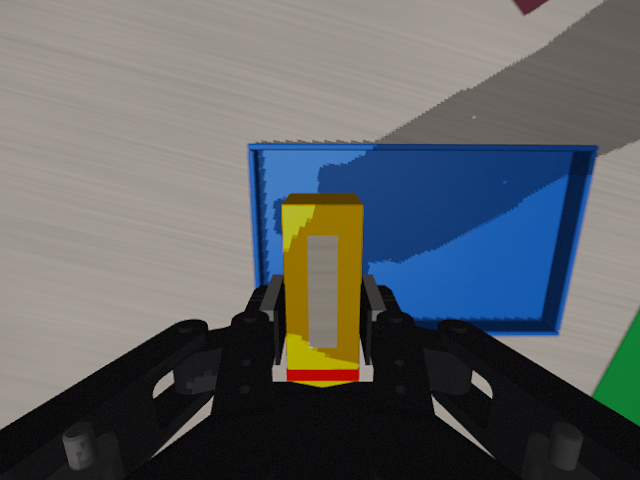

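Request:
move_arm:
  increments: "-1 4 -30 0 20; -1 4 -55 0 20; -1 4 -68 0 20; -1 4 -72 0 20; -1 4 -72 0 20; -1 4 -72 0 20; -1 4 -72 0 42; -1 4 -72 0 42; -1 4 -72 0 42; -1 4 -40 0 42; -1 4 20 0 50; -1 4 80 0 60"

```text
time: 49.9
tcp_pos: [0.5066, -0.412, 0.1742]
tool_rot: [-0.0, -0.124, 0.992, 0.001]
contact_force: [0.5, 0.1, -0.2]
opening: 0.0601
grasp_force: 0.0
```

```bash
python3 - <<'E'
from cart import *
print(ctrl.get_state()["tcp_pos"])
c=carts(zt=.036,lo=.026,hi=.05); save(c,"w16.png")
h=cv2.cvtColor(c["img"],cv2.COLOR_RGB2HSV); print("tray",rectof(c,box((h[...,0]>100)&(h[...,0]<125)&(h[...,1]>120),150,640,50,400),.01))
E
```

```text
[ 0.50660792 -0.41204241  0.1741959 ]
wrist [302, 173, 38, 97, 2763] [ 505.3 -413.3] [ 506.3 -413.2] [84.8 31.9] 14.5 2763
tray (array([ 488.4, -350.8], dtype=float32), array([ 495.1, -355.7]), array([140.4, 229.5]), 13.7, 31484)
```

Request:
move_arm:
  increments: "10 55 10 0 60; 22 110 10 0 60; 34 165 10 0 60; 46 220 10 0 60; 58 275 10 0 60; 70 330 10 -4 60; 82 385 10 -9 60; 94 440 10 -13 60; 104 495 10 -13 50; 108 535 0 -13 50; 108 547 0 -13 50; 108 547 0 -13 50"

```text
time: 51.45
tcp_pos: [0.6149, 0.1348, 0.1732]
tool_rot: [-0.0, -0.011, 1.0, -0.0]
contact_force: [0.4, -0.3, 0.0]
opening: 0.0498
grasp_force: 0.0
```

```bash
python3 - <<'E'
from cart import *
s=ctrl.get_state();print(s["tcp_pos"],s["tool_rot"])
c=carts(zt=.072,lo=.062,hi=.09)
E
```

```text
[0.61489566 0.13482369 0.17320256] [-1.18350176e-04 -1.13189178e-02  9.99935878e-01 -3.27912755e-04]
wrist [383, 169, 51, 97, 3235] [599.1 197.8] [601.2 198.2] [73.2 33.3] 1.1 3235
wrist [301, 177, 43, 110, 3418] [612.  134.8] [614.2 135. ] [84.9 31.5] 1.2 3418
```

Request:
move_arm:
  increments: "0 0 -50 0 50; 0 0 -95 0 50; 0 0 -115 0 50; 0 0 -121 0 50; 0 0 -121 0 50; 0 0 -121 0 20; 0 0 -121 0 20; 0 0 -121 0 20; 0 0 -121 0 20; 0 0 -121 0 20"

```text
time: 52.75
tcp_pos: [0.6167, 0.1345, 0.0547]
tool_rot: [0.002, -0.011, 1.0, -0.0]
contact_force: [0.1, -1.3, 6.1]
opening: 0.0313
grasp_force: 40.6
```

Request:
move_arm:
  increments: "0 0 40 0 20; 0 0 80 0 20; -10 -50 100 6 20; -25 -110 100 13 20; -40 -170 100 13 20; -55 -230 100 13 20; -70 -290 100 13 20; -90 -350 100 13 20; -110 -410 100 13 20; -121 -460 80 13 20; -123 -490 60 13 20; -123 -490 40 13 20"

```text
time: 54.25
tcp_pos: [0.4911, -0.3579, 0.0909]
tool_rot: [-0.0, -0.122, 0.993, 0.0]
contact_force: [-0.1, 1.4, -1.1]
opening: 0.0311
grasp_force: 40.0
```

Request:
move_arm:
  increments: "0 5 -30 0 20; 0 5 -55 0 20; 0 5 -68 0 20; 0 5 -72 0 20; 0 5 -72 0 20; 0 5 -72 0 20; 0 5 -72 0 42; 0 5 -72 0 42; 0 5 -72 0 42; 0 5 -40 0 42; 0 5 20 0 50; 0 5 80 0 60"

```text
time: 55.75
tcp_pos: [0.4916, -0.3501, 0.1733]
tool_rot: [-0.0, -0.124, 0.992, 0.0]
contact_force: [1.2, -0.2, 1.0]
opening: 0.0601
grasp_force: 0.0
```

```bash
python3 - <<'E'
from cart import *
print(ctrl.get_state()["tcp_pos"])
c=carts(zt=.036,lo=.026,hi=.05)
E
```

```text
[ 0.4916188  -0.35005673  0.17331179]
wrist [225, 172, 45, 98, 2742] [ 505.  -412.1] [ 506.  -412.4] [85.3 33.5] 14.6 2742
wrist [302, 173, 38, 97, 2756] [ 490.2 -351.5] [ 491.1 -351.2] [84.4 31.8] 14.2 2756
```

Request:
move_arm:
  increments: "12 55 10 0 60; 24 110 10 0 60; 36 165 10 0 60; 48 220 10 0 60; 62 275 10 0 60; 76 330 10 -4 60; 90 385 10 -9 60; 104 440 10 -13 60; 112 495 10 -13 50; 118 535 0 -13 50; 118 551 0 -13 50; 118 551 0 -13 50"

```text
time: 57.3
tcp_pos: [0.6098, 0.201, 0.1721]
tool_rot: [-0.0, -0.011, 1.0, -0.0]
contact_force: [-0.0, 0.0, 0.2]
opening: 0.0499
grasp_force: 0.0
```

```bash
python3 - <<'E'
from cart import *
s=ctrl.get_state();print(s["tcp_pos"],s["tool_rot"])
c=carts(zt=.072,lo=.062,hi=.09)
E
```

```text
[0.60977005 0.2010249  0.17212199] [-2.30008884e-04 -1.14836901e-02  9.99933972e-01 -3.52135291e-04]
wrist [298, 174, 44, 97, 3024] [599.  199.4] [601.1 199.3] [73.3 31.3] 1.3 3024
```

Request:
move_arm:
  increments: "-3 -2 -50 0 50; -3 -2 -95 0 50; -3 -2 -114 0 50; -3 -2 -120 0 50; -3 -2 -120 0 50; -3 -2 -120 0 20; -3 -2 -120 0 20; -3 -2 -120 0 20; -3 -2 -120 0 20; -3 -2 -120 0 20"

```text
time: 58.6
tcp_pos: [0.6089, 0.199, 0.055]
tool_rot: [0.002, -0.011, 1.0, 0.0]
contact_force: [0.6, -0.8, 5.9]
opening: 0.0311
grasp_force: 40.8
```

Request:
move_arm:
  increments: "0 0 40 0 20; 0 0 80 0 20; -10 -50 100 6 20; -25 -110 100 13 20; -40 -170 100 13 20; -55 -230 100 13 20; -75 -290 100 13 20; -95 -350 100 13 20; -115 -410 100 13 20; -127 -460 80 13 20; -129 -494 60 13 20; -129 -494 40 13 20"

```text
time: 60.1
tcp_pos: [0.4773, -0.2983, 0.0915]
tool_rot: [-0.0, -0.122, 0.993, -0.0]
contact_force: [-0.5, 0.1, -1.5]
opening: 0.0313
grasp_force: 41.0
```

Request:
move_arm:
  increments: "0 1 -30 0 20; 0 1 -55 0 20; 0 1 -68 0 20; 0 1 -72 0 20; 0 1 -72 0 20; 0 1 -72 0 20; 0 1 -72 0 42; 0 1 -72 0 42; 0 1 -72 0 42; 0 1 -40 0 42; 0 1 20 0 50; 0 1 80 0 60"

```text
time: 61.6
tcp_pos: [0.4776, -0.2941, 0.1733]
tool_rot: [-0.0, -0.124, 0.992, 0.0]
contact_force: [1.1, -0.6, -0.2]
opening: 0.0599
grasp_force: 0.0
```

Request:
move_arm:
  increments: "-30 40 30 0 60; -60 90 50 0 60; -90 140 60 0 60; -90 180 60 0 60; -90 180 60 0 60; -90 180 60 0 60"

```text
time: 62.35
tcp_pos: [0.3883, -0.1148, 0.2323]
tool_rot: [0.0, -0.124, 0.992, -0.0]
contact_force: [-0.1, -0.7, 0.3]
opening: 0.0601
grasp_force: 0.0
```

```bash
python3 - <<'E'
from cart import *
print(ctrl.get_state()["tcp_pos"])
c=carts("top",.036,.026,.05); s=carts("side",.036,.026,.05)
a=cv2.resize(c["img"][140:370,120:490],(740,460))
cv2.imwrite("pics/fin.png",a[...,::-1])
E
```

```text
[ 0.38825186 -0.11484796  0.2323164 ]
side [341, 159, 30, 13, 229] [ 506.2 -404.4] [ 504.6 -404.4] [84.4 49.1] 15.8 229
side [343, 173, 35, 26, 471] [ 484.6 -314.2] [ 483.9 -316.7] [ 84.3 104.4] 12.7 471
```

View pics/fin.png

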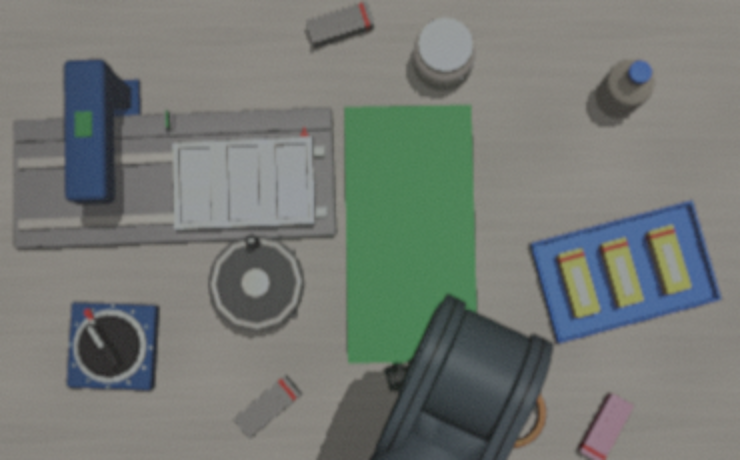

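The picture shows all three cartons flat in the tray at (578,283), (621,272) and (668,260). The carriage is home, the dial mark is on the red index at (90,315), and the arm is clear. Handing in.

```bash
python3 -c "
from bench import ctrl
print(ctrl.sign_off())"
```

```text
the job is handed in; nothing more can be done
None
```

The job is handed in, and no verdict came back: by camera, the dial is on its index, the three cartons were coded and lie flat in the blue tray, the carriage is home, and the jar, bottle and tape roll were not touched.

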